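Lock the battery box at the jam stall

TASK

The lid of the stall lights' battery box is not locked. Take the screwdriver out of its wooden block, seat its blade in the slotted brass lock screw, push the screw in against its spring and, still pushing, turn it clockwise a quarter turn so that it stays locked when you let up; then put the screwdriver back upright in the block, fully home, and let go. Push firmly but keep the load of the blade on the box and its screw under 30 N, turn the screw only with the screwdriver, and leave the three jars where they are.

Things in the scene. Friction and masses are not known exactly. Their poses are not given: they have to be found in the camera images.
- batbox: Fixed battery box, 160 (x) x 120 (y) x 70 mm high, dark grey with a 14 mm thick light grey cover. Origin: centre of its underside, z up. The lock screw's axis is vertical, 20 mm along +x of the origin, in a 37 mm round opening of the cover.
- lock_head: Brass head of the lock screw, 29 mm across, with one dark straight slot. Origin: centre of the head's top face, z up; its x axis runs along the slot. The slot is 20 mm long (closed at both ends), 6 mm wide and 5 mm deep. Unlocked, the head stands 6 mm above the cover (76 mm above the work surface); it moves down as it is pressed and turns with the screw.
- lock_press (a joint): How far the lock screw is pushed in, m: 0 fully out (at the start), 0.0055 at the hard bottom. A spring pushes it out: about 7 N at 0, 14 N at 0.0045 and 16 N at the bottom, so a push of 17 to 22 N holds it at the bottom. Left locked it springs back to about 0.0025.
- lock_screw (a joint): Turn of the lock screw, rad, clockwise from above; starts at 0 to 0.2, hard stop at 1.8. A ledge blocks it at 0.3 (and the blade's load soars) unless pushed in 0.0045 m, and keeps it in from there to 1.1; let go beyond 1.15 it springs up to the locked 0.0025 and cannot turn back. Turning takes 0.05 to 0.1 N m; the blade has up to 0.17 rad of play in the slot, either way.
- driver: Loose screwdriver, 0.14 kg, upright in the block. Origin: on its axis, where to grip the orange handle, 110 mm above the blade's tip, 46 mm below its top; z up to the handle. Handle 26 mm square, flats facing its x and y, from 28 mm below to 40 mm above the origin. Black collar 38 mm wide, underside 34 mm below the origin.
- driver_tip (a point): Middle of the lower end of the screwdriver's blade, 110 mm under the driver's origin; same axes as the driver. The flat blade is 16 mm wide (along x), 3.5 mm thick (along y) and 20 mm long, on a round 8 mm shank.
- block: Fixed wooden tool block, 75 x 75 x 90 mm high, with one 23 mm square hole in the middle of its top, 84 mm deep. Origin: centre of its underside, z up. With the screwdriver fully home the collar rests on the block's top and the driver's origin is 124 mm above the block's underside.
- block_hole (a point): Centre of the hole's mouth on top of the block, 90 mm above its underside.
- jar_a: Jar of dark red jam with a brass-coloured lid, 64 mm in diameter, 85 mm high, loose. Origin: centre of its underside. To be left alone.
- jar_b: Jar of amber preserve, the same size, loose. Origin: centre of its underside. To be left alone.
- jar_c: Jar of blackish purple jam, the same size, loose. Origin: centre of its underside. To be left alone.
Not all that is in view belongs to the job. Leave any blue, green or turquoise look-alike of the block alone.

How it is judged:
On the way, in this order (a step that is already met when the one before it is completed fails the run):
1. the screwdriver, seated in the slot, pushes the screw in more than 3.5 mm (value of joint lock_press above 0.0035 m and contact force between driver and lock_head above 3 N and z of driver_tip in the frame of lock_head below -0.0025 m), for 0.1 s.
2. with the screwdriver still seated and pushing, the screw is turned clockwise past 1.15 rad (value of joint lock_screw above 1.15 rad and contact force between driver and lock_head above 2 N and z of driver_tip in the frame of lock_head below -0.0025 m), for 0.1 s.
At the end, for the whole second after the job is handed in: The lock screw is turned past 1.15 rad and has sprung up to its locked height (pushed in between 1.5 and 4 mm), and the screwdriver stands at rest in the block, released: within 8 mm of the hole's centre, its collar within 3 mm of the block's top, tilted less than 0.08 rad (value of joint lock_screw above 1.15 rad and value of joint lock_press between 0.0015 and 0.004 m and horizontal distance between driver and block_hole below 0.008 m and z of driver in the frame of block between 0.121 and 0.127 m and angle between driver's own z axis and vertical below 0.08 rad and linear speed of driver below 0.02 m/s); the robot touches nothing.
It fails at once if the screwdriver bears on the box or its screw with more than 30 N, pushing or turning (contact force between driver and batbox above 30 N).
It fails at once if the gripper or arm touches the lock screw (contact force between any of the fingers, the arm and lock_head above 1 N).
It fails at once if the gripper or arm leans on the box with more than 30 N (contact force between the arm and batbox above 30 N).
It fails at once if a jar is moved more than 20 mm (distance of any of jar_a, jar_b, jar_c from where it was at the start of the episode above 0.02 m).
It also fails if it takes over 72 s, if anything falls off the work surface, if the arm or the gripper's body presses on something with over 40 N, if the wrist force passes 120 N, or if a joint passes its speed limit or range.

ROBOT

A 6-joint arm with a two-finger parallel gripper is mounted at the origin on the work surface. World frame = base frame: x ahead of the robot, y to its left, z up, the work surface at z = 0. Lengths are in m, angles in rad, forces in N, time in s.
With the tool pointing down it reaches from about 0.25 to 0.775 m from the base axis. Payload 4 kg.
Tool frame: the origin (TCP) lies between the finger pads; the fingertips stand 11 mm ahead of it and the grasp point (between the pads) lies 8 mm behind it; z points along the fingers, y is the direction in which the jaws open and shut (so a half turn about z gives the same grasp; the last joint's range is limited). The gripper opens to 94 mm and grips with 3 to 60 N. Pads are 16 mm wide; open, the fingers measure 119 mm over their backs; the gripper's body (75 mm by 177 mm) begins 78 mm behind the grasp point.
Start: joints at [-1.231, 0.087, 1.371, -0, 1.684, -0.103], TCP at [0.236, -0.497, 0.181] pointing down, gripper open.
Joint ranges: [-3.1, 3.1], [-0.76, 2.03], [0.27, 2.55], [-1.08, 4.22], [0.17, 2.65], [-2.57, 2.57]. Speed limits (rad/s): [2.79, 2.79, 3.14, 3.14, 3.14, 3.14].

INTERFACE

Orientations are given as [roll, pitch, yaw] about the fixed x, y, z axes, in that order (R = Rz(yaw) Ry(pitch) Rx(roll)).
In Python, from bench import get_obs, cams, ticket gives the robot as it stands. The module is installed in compiled form; this text tells all that it offers.
- The arm moves only by the shell command python3 -m crank 'ROWS'. ROWS is JSON, a list of rows, each an object of numbers: "tx", "ty", "tz": the shift along the tool's x, y, z in cm; "twist": the turn about the tool's z in degrees; "grip": the opening, from 0 (shut) to 1 (fully open). In form: [{"tx": .., "ty": .., "tz": .., "twist": .., "grip": ..}, ...]. A call has 1 to 12 rows; each row shifts and turns the commanded pose from where the row before left it, along the tool's axes as they then stand; what a row does not reach is not made up. A row lasts 1/8 s, in which the tool goes at most 62.5 mm and 10.7 degrees, less where a joint would pass 70% of its speed; a pose out of reach is approached as far as the arm can. A call is refused whole if a number of a shift passes 6.25 or a number of a turn 10.7, either way. A call with a gripper value outside its range is refused whole. The fingers move at their own pace and stop on an object; the grip force is fixed at half the most. Time passes only in rows, so rows that do not move let the fingers close. It gives the time, the measured TCP pose, the force and the opening at its end, in the units of the state.
- get_obs(): the state, without advancing time (a new reading comes with each control period).
- cams.snapshot(name): name is "scene" or "side" or "wrist"; returns a dict with "frame" (420x560x3 uint8, red, green, blue), "intrinsics" (3x3 intrinsics, pixels), "R" (3x3) and "t" (3): a world point X has camera coordinates R X + t; the wrist camera has in their place "hand_eye" (4x4, takes a point from camera to tool coordinates, whose origin is the TCP and whose axes are the flange's). Camera axes: x right, y down, z forward; pixel columns grow to the right and rows downward; lengths in m; the calibration is good to about 2 mm. A picture is of the moment at which its call begins: read the wrist's pose just before it. There is no depth.
- ticket.close_job(): hands the job in, once; it reports no verdict.
Trained networks look in a picture, given as the dict that the camera call returned (one of the last four; its "shot" number tells which), for a name from the list of things; names that differ only in an ending like _2 or _b are one class to them, and where a whole thing is asked for, a point or a joint stands for the part that bears it (a point fixed in the world has none). Each returns a list of dicts, best first, with "conf" (0 to 1); they miss things now and then, are a little off and sometimes report something else, mostly with a low value. They report only what shows in the picture. A call takes as long as a camera call. They do not tell look-alikes from the thing itself.
- cams.outline_of(picture, query): "region" (420x560 bool, what is visible of it) and "centre" ([column, row] in pixels, amid what is visible of it).
The state is a dict: "time": time; "joint_positions": joint angles; "qvel": joint speeds; "joint_torque": joint torques, N m; "tool_pos": TCP position; "ee_rot": TCP orientation; "wrist_force": force on the tool from outside, world axes, zero at the start; "wrist_torque": the same for the moment, N m; "width": finger opening in m.
Only numpy, scipy, OpenCV 4.12 (cv2) and the standard library are available. Lean on these libraries where they do the work, as an engineer would, in place of code of your own. Each camera call takes 0.05 s, during which the arm holds its last target.

## Working session

There is one attempt and no reset: what is moved stays moved. The work goes in short steps, Python scripts to look and compute and a shell command to move; the robot and the scene stay as the last step left them, time stands still between calls to the robot, and variables do not carry over. Pictures are saved under pics/ and viewed, and the job is handed in when it is done.

```bash
mkdir -p pics; ls
python3 - <<'E'
from bench import get_obs,cams
import cv2
print(get_obs())
for n in ("scene","side","wrist"):
    p=cams.snapshot(n)
    cv2.imwrite(f"pics/{n}0.png",p["frame"][:,:,::-1])
    print(n,p["intrinsics"].tolist(),p.get("hand_eye"),p.get("R"),p.get("t"))
    if n!="wrist":
        for q in ("driver","block","lock_head","batbox","jar_a"):
            print(q,[(round(d["conf"],2),[round(float(c)) for c in d["centre"]],int(d["region"].sum())) for d in cams.outline_of(p,q)])
E
```

```text
pics
{'time': 0.0, 'joint_positions': array([-1.23108461e+00,  8.79399805e-02,  1.37224987e+00, -3.97606415e-05,
        1.68356271e+00, -1.03122276e-01]), 'qvel': array([ 0.00054478, -0.00018447, -0.00080978,  0.00015812,  0.00137625,
        0.00091431]), 'joint_torque': array([ 3.78036329e-04, -3.40188360e+01, -3.02423215e+01,  7.18441070e-02,
        3.29961022e-02, -1.64712187e-04]), 'tool_pos': array([ 0.23544868, -0.49639914,  0.17991465]), 'ee_rot': array([-3.13944016e+00, -1.83031317e-04,  4.42829366e-01]), 'wrist_force': array([-0.30607406,  0.24177378, -0.23121796]), 'wrist_torque': array([-0.01195408, -0.02858023,  0.00430872]), 'width': 0.09398966009147332}
scene [[468.66072248402696, 0.0, 278.0190720724727], [0.0, 468.66072248402696, 212.1510394826064], [0.0, 0.0, 1.0]] None [[ 0.84909952  0.52808269  0.0125968 ]
 [ 0.28642107 -0.44023493 -0.85097366]
 [-0.44383891  0.72616932 -0.52505728]] [-0.47858286 -0.05227289  1.23922329]
driver [(0.91, [296, 174], 480)]
block [(0.88, [312, 171], 607), (0.77, [241, 193], 1673), (0.58, [292, 208], 1489), (0.42, [177, 282], 239)]
lo
[... 440 characters left out ...]
[278, 242], 813)]
block [(0.95, [290, 339], 4023), (0.85, [200, 261], 2870), (0.71, [279, 276], 2399), (0.68, [355, 274], 3107)]
lock_head [(0.71, [307, 146], 104), (0.64, [307, 147], 68)]
batbox [(0.67, [316, 156], 3367)]
jar_a [(0.96, [202, 206], 1212), (0.84, [338, 218], 1356), (0.74, [278, 206], 905)]
wrist [[309.3845847071981, 0.0, 282.0858361385706], [0.0, 309.3845847071981, 212.66812942217078], [0.0, 0.0, 1.0]] [[ 6.50210134e-05 -9.70364107e-01 -2.41647460e-01  7.02706925e-02]
 [ 9.99999996e-01  7.78368171e-05 -4.34891408e-05 -6.29576378e-04]
 [ 6.10093704e-05 -2.41647456e-01  9.70364109e-01 -2.03477597e-01]
 [ 0.00000000e+00  0.00000000e+00  0.00000000e+00  1.00000000e+00]] None None
```

View pics/scene0.png

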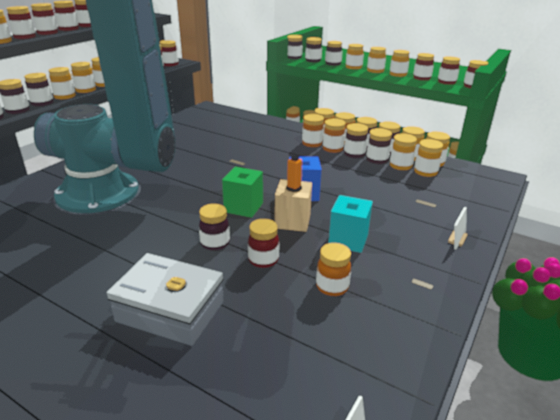

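View pics/side0.png

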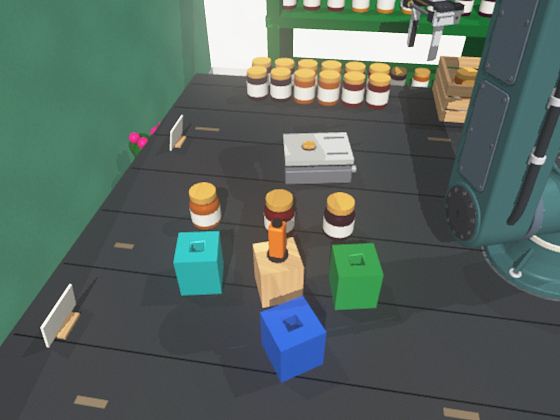

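View pics/wrist0.png

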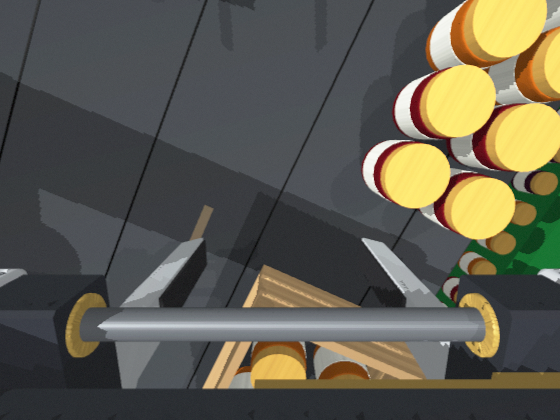

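The wooden block with the orange driver is at about (294,190) in scene and (278,262) in side. The brass head is at (176,284) and (307,146). The jars lie between the two.

```bash
cat > h.py <<'E'
import numpy as np,cv2
from bench import get_obs,cams
from scipy.spatial.transform import Rotation as Ro
def ext(p,obs=None):
    if "R" in p: R=np.array(p["R"]);t=np.array(p["t"]);return R.T,-R.T@t
    H=np.array(p["hand_eye"]);Rt=Ro.from_euler('xyz',obs["ee_rot"]).as_matrix()
    return Rt@H[:3,:3],Rt@H[:3,3]+obs["tool_pos"]
def ray(p,uv,obs=None):
    Rc,c=ext(p,obs);d=Rc@np.linalg.solve(p["intrinsics"],[uv[0],uv[1],1.]);return c,d
def onz(p,uv,z,obs=None):
    c,d=ray(p,uv,obs);return c+d*(z-c[2])/d[2]
def tri(rs):
    A=np.zeros((3,3));b=np.zeros(3)
    for c,d in rs:
        d=d/np.linalg.norm(d);M=np.eye(3)-np.outer(d,d);A+=M;b+=M@c
    return np.linalg.solve(A,b)
def proj(p,X,obs=None):
    Rc,c=ext(p,obs);x=Rc.T@(np.array(X)-c);u=np.array(p["intrinsics"])@x;return u[:2]/u[2]
E
python3 - <<'E'
from h import *
a=cams.snapshot("scene");b=cams.snapshot("side")
np.set_printoptions(precision=4,suppress=True)
def c(p,q,i=0): return cams.outline_of(p,q)[i]
for q in("lock_head","driver"):
    x,y=c(a,q),c(b,q); print(q,tri([ray(a,x["centre"]),ray(b,y["centre"])]),onz(a,x["centre"],.076),onz(b,y["centre"],.076))
for p,n in((a,"a"),(b,"b")):
    r=c(p,"driver")["region"];ys,xs=np.nonzero(r);print(n,xs.min(),xs.max(),ys.min(),ys.max())
    for d in cams.outline_of(p,"jar_a")[:3]:
        print("jar",onz(p,d["centre"],.05))
    m=cv2.resize(p["frame"][(140 if n=="a" else 210):(240 if n=="a" else 310),230:350],None,fx=6,fy=6,interpolation=cv2.INTER_CUBIC)
    cv2.imwrite(f"pics/z{n}.png",m[:,:,::-1])
E
```

```text
lock_head [ 0.4948 -0.2255  0.0693] [ 0.5003 -0.2311  0.076 ] [ 0.4942 -0.2148  0.076 ]
driver [0.5072 0.1587 0.1247] [0.4668 0.2415 0.076 ] [0.5111 0.108  0.076 ]
a 286 302 155 192
jar [ 0.6958 -0.0092  0.05  ]
jar [ 0.4205 -0.0177  0.05  ]
jar [ 0.5327 -0.0065  0.05  ]
b 266 287 218 262
jar [ 0.6891 -0.0001  0.05  ]
jar [ 0.5281 -0.0163  0.05  ]
jar [0.402  0.0013 0.05  ]
```

View pics/za.png

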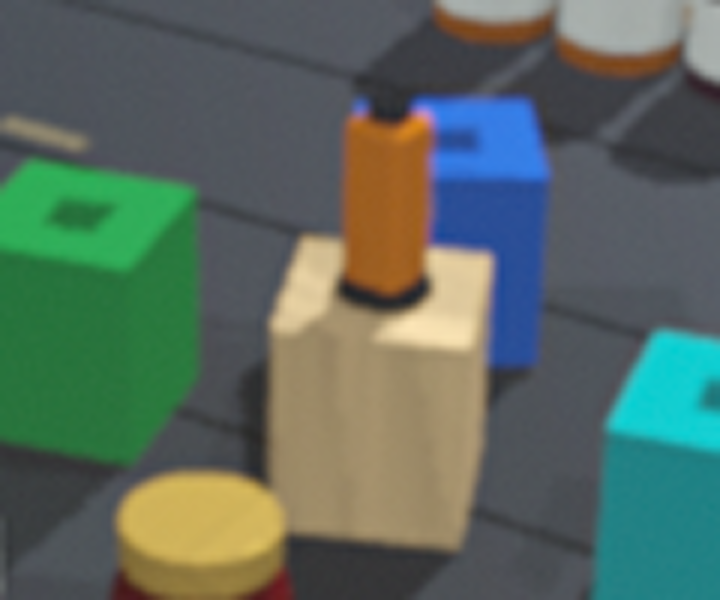

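View pics/zb.png

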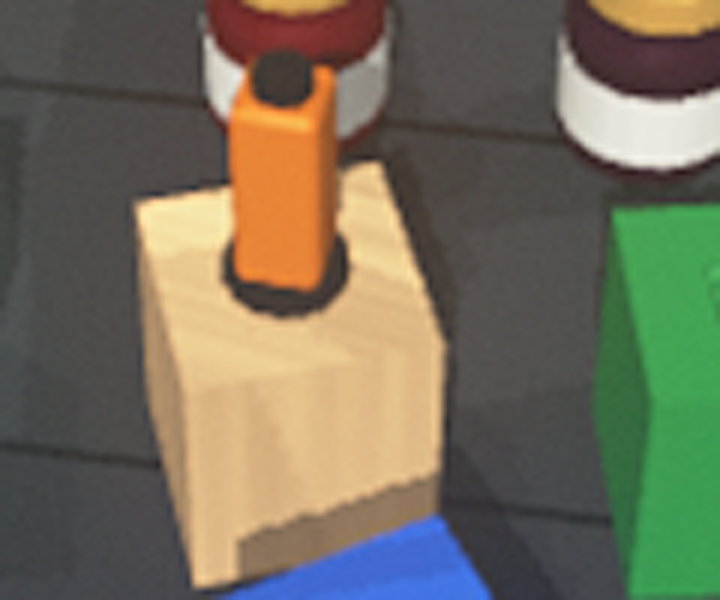

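```bash
python3 -m crank '[{"tx":4.4,"ty":-1.7,"tz":-0.5},{"tx":4.4,"ty":-1.7,"tz":-0.5},{"tx":4.4,"ty":-1.7,"tz":-0.5},{"tx":4.4,"ty":-1.7,"tz":-0.5},{"tx":4.4,"ty":-1.7,"tz":-0.5},{"tx":4.4,"ty":-1.7},{"tx":4.4,"ty":-1.7},{"tx":4.2,"ty":-1.5},{},{}]'
python3 - <<'E'
from h import *
o=get_obs();p=cams.snapshot("wrist");cv2.imwrite("pics/w1.png",p["frame"][:,:,::-1])
print(o["tool_pos"],o["ee_rot"],o["joint_positions"])
for d in cams.outline_of(p,"lock_head"):
    print(d["conf"],d["centre"],d["region"].sum(),onz(p,d["centre"],.076,o))
E
```

```text
[ 0.2356494  -0.49698052  0.18111003] [ 3.14150307e+00 -1.53898709e-06  4.42761444e-01] [-1.23112725e+00  8.71962876e-02  1.37069581e+00  1.08181211e-05
  1.68361161e+00 -1.03091151e-01]invalid input at $[0]: expected keys tx, ty, tz, twist, grip
```

View pics/w1.png

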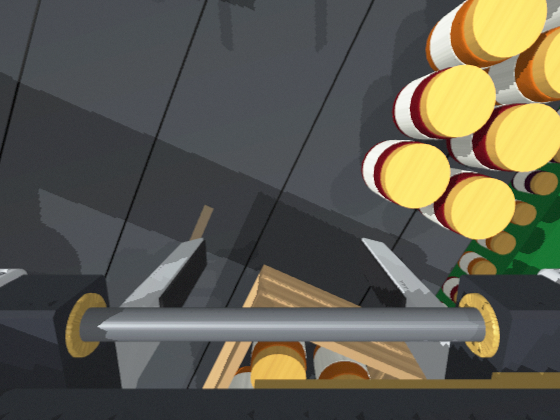

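```bash
python3 -m crank '[{"tx":4.4,"ty":-1.7,"tz":-0.5,"twist":0,"grip":1},{"tx":4.4,"ty":-1.7,"tz":-0.5,"twist":0,"grip":1},{"tx":4.4,"ty":-1.7,"tz":-0.5,"twist":0,"grip":1},{"tx":4.4,"ty":-1.7,"tz":-0.5,"twist":0,"grip":1},{"tx":4.4,"ty":-1.7,"tz":-0.5,"twist":0,"grip":1},{"tx":4.4,"ty":-1.7,"tz":0,"twist":0,"grip":1},{"tx":4.4,"ty":-1.7,"tz":0,"twist":0,"grip":1},{"tx":4.2,"ty":-1.5,"tz":0,"twist":0,"grip":1},{"tx":0,"ty":0,"tz":0,"twist":0,"grip":1},{"tx":0,"ty":0,"tz":0,"twist":0,"grip":1}]'
python3 - <<'E'
from h import *
o=get_obs();p=cams.snapshot("wrist");cv2.imwrite("pics/w2.png",p["frame"][:,:,::-1])
print(o["tool_pos"],o["ee_rot"],o["joint_positions"])
for d in cams.outline_of(p,"lock_head"):
    print(d["conf"],d["centre"],d["region"].sum(),onz(p,d["centre"],.076,o))
E
```

```text
time: 2.5
tool_pos: [0.4942, -0.2262, 0.206]
ee_rot: [3.141, 0.001, 0.443]
wrist_force: [-0.2, -0.7, -0.1]
width: 0.094
[ 0.494163   -0.22623836  0.20599763] [3.14136957e+00 7.78091650e-04 4.42926651e-01] [-5.33136216e-01  6.95156143e-02  1.34068500e+00 -7.79544549e-04
  1.73164317e+00  5.94608622e-01]
0.82 [279.2, 201.4] 621 [ 0.49245404 -0.22285087  0.076     ]
```

View pics/w2.png

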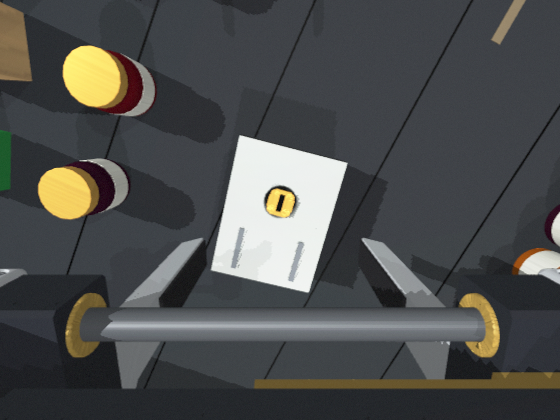

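The lock head is at (280,202), with its slot nearly vertical in the image. I'll move lower for a sharper measurement.

```bash
python3 -m crank '[{"tx":-1.0,"ty":0,"tz":3,"twist":0,"grip":1},{"tx":-1.0,"ty":0,"tz":3,"twist":0,"grip":1},{"tx":0,"ty":0,"tz":2,"twist":0,"grip":1},{"tx":0,"ty":0,"tz":0,"twist":0,"grip":1},{"tx":0,"ty":0,"tz":0,"twist":0,"grip":1}]'
cat >> h.py <<'E'
def dark(p,c,rad,thr,o,z):
    g=p["frame"].astype(int).max(2);yy,xx=np.mgrid[:420,:560]
    m=((xx-c[0])**2+(yy-c[1])**2<rad**2)&(g<thr)
    n,l,s,ce=cv2.connectedComponentsWithStats(m.astype(np.uint8));k=1+s[1:,4].argmax()
    ys,xs=np.nonzero(l==k);P=np.array([onz(p,(x,y),z,o)[:2] for x,y in zip(xs,ys)])
    mu=P.mean(0);w,V=np.linalg.eigh(np.cov(P.T));v=V[:,1]
    q=(P-mu)@v;return len(xs),(xs.mean(),ys.mean()),mu,np.arctan2(v[1],v[0]),np.ptp(q),np.ptp((P-mu)@V[:,0])
E
python3 - <<'E'
from h import *
for i in range(3):
    o=get_obs();p=cams.snapshot("wrist")
    for d in cams.outline_of(p,"lock_head")[:1]:
        c=d["centre"];print(d["conf"],c,d["region"].sum(),onz(p,c,.076,o))
        ys,xs=np.nonzero(d["region"]);r=np.ptp(xs)/2;print(xs.min(),xs.max(),ys.min(),ys.max())
    for thr in (60,80,110): print(dark(p,c,12,thr,o,.076))
print(o["tool_pos"],o["ee_rot"])
c=np.round(c).astype(int);m=p["frame"][c[1]-40:c[1]+40,c[0]-50:c[0]+50]
cv2.imwrite("pics/w3.png",cv2.resize(m,None,fx=7,fy=7,interpolation=cv2.INTER_CUBIC)[:,:,::-1])
E
```

```text
time: 3.22
tool_pos: [0.4766, -0.2354, 0.1273]
ee_rot: [3.14, -0.001, 0.442]
wrist_force: [-0.7, -0.3, -0.1]
width: 0.0939
0.71 [278.6, 196.9] 1079 [ 0.49361173 -0.22352249  0.076     ]
261 296 181 218
(109, (np.float64(278.5596330275229), np.float64(198.73394495412845)), array([ 0.49215883, -0.22416136]), np.float64(-2.9775200225746086), np.float64(0.01678523301538137), np.float64(0.004526243548648343))
(112, (np.float64(278.5357142857143), np.float64(198.625)), array([ 0.49223442, -0.2241037 ]), np.float64(-2.9758762248370854), np.float64(0.017012527610942123), np.float64(0.004633943458988547))
(123, (np.float64(278.5609756097561), np.float64(198.5609756097561)), array([ 0.4922929 , -0.22409987]), np.float64(-2.9677867094127315), np.float64(0.01722841775115183), np.float64(0.005123704729960422))
0.74 [275.3, 198.0] 1052 [ 0.49200734 -0.22130957  0.076     ]
261 295 181 218
(112, (np.float64(278.26785714285717), np.float64(199.69642857142858)), array([ 0.49173634, -0.22418491]), np.float64(-2.9867962779799573), np.float64(0.017544375827697543), np.float64(0.0046568636692265915))
(11
[... 493 characters left out ...]
, (np.float64(278.6578947368421), np.float64(199.97368421052633)), array([ 0.4916651 , -0.22424829]), np.float64(-2.9760103140659773), np.float64(0.017651032687258983), np.float64(0.004521175176045441))
(119, (np.float64(278.5882352941176), np.float64(199.94957983193277)), array([ 0.49165794, -0.22418667]), np.float64(-2.978611948195021), np.float64(0.01811299906987715), np.float64(0.00465840812700935))
(131, (np.float64(278.62595419847327), np.float64(199.9770992366412)), array([ 0.49164848, -0.22422561]), np.float64(-2.9833914067070926), np.float64(0.018588723353997735), np.float64(0.00497549463497049))
[ 0.47702193 -0.23498178  0.12739148] [ 3.13957770e+00 -1.18085935e-03  4.42736699e-01]
```

View pics/w3.png

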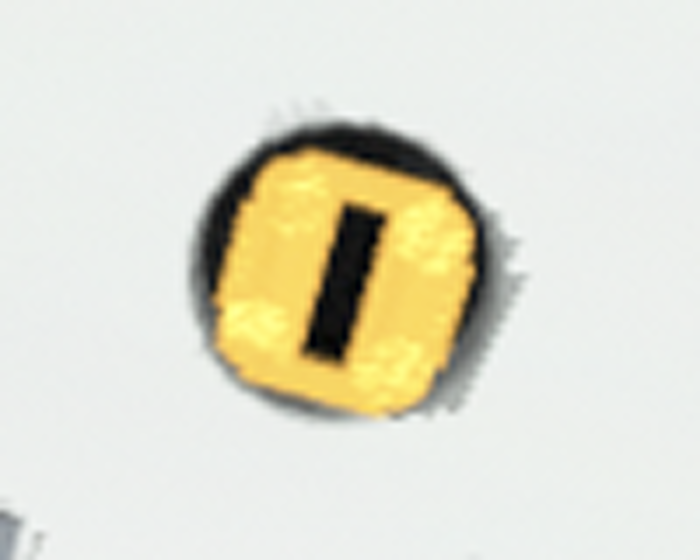

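```bash
python3 -m crank '[{"tx":0,"ty":0,"tz":-4.5,"twist":0,"grip":1},{"tx":0,"ty":0,"tz":-4.5,"twist":0,"grip":1},{"tx":1,"ty":-2,"tz":-3,"twist":0,"grip":1},{"tx":2.2,"ty":-3.8,"tz":-2,"twist":0,"grip":1},{"tx":2.2,"ty":-3.8,"tz":0,"twist":0,"grip":1},{"tx":2.2,"ty":-3.8,"tz":0,"twist":0,"grip":1},{"tx":2.2,"ty":-3.8,"tz":0,"twist":0,"grip":1},{"tx":2.2,"ty":-3.8,"tz":0,"twist":0,"grip":1},{"tx":2.2,"ty":-3.8,"tz":0,"twist":0,"grip":1},{"tx":2.2,"ty":-3.8,"tz":0,"twist":0,"grip":1},{"tx":2.2,"ty":-3.8,"tz":0,"twist":0,"grip":1},{"tx":1.2,"ty":-1.9,"tz":0,"twist":0,"grip":1}]'
python3 -m crank '[{"tx":0,"ty":0,"tz":0,"twist":0,"grip":1},{"tx":0,"ty":0,"tz":0,"twist":0,"grip":1}]'
python3 - <<'E'
from h import *
o=get_obs();p=cams.snapshot("wrist");cv2.imwrite("pics/w4.png",p["frame"][:,:,::-1])
print(o["tool_pos"],o["ee_rot"],o["joint_positions"])
for d in cams.outline_of(p,"driver"):
    print(d["conf"],d["centre"],d["region"].sum(),onz(p,d["centre"],.15,o))
E
```

```text
time: 5.03
tool_pos: [0.5082, 0.1626, 0.2662]
ee_rot: [-3.141, -0.0, 0.445]
wrist_force: [-0.4, 0.2, -0.3]
width: 0.0934
time: 5.28
tool_pos: [0.5083, 0.1596, 0.2662]
ee_rot: [3.141, 0.0, 0.442]
wrist_force: [-0.0, -0.6, 0.1]
width: 0.094
[0.50834941 0.15957736 0.26617008] [3.14093667e+00 1.66251202e-04 4.42362282e-01] [ 1.98219921e-01  4.80330460e-02  1.24516664e+00 -7.03654118e-04
  1.84839566e+00  1.32646108e+00]
0.67 [282.9, 182.3] 2897 [0.52941345 0.16924923 0.15      ]
0.65 [279.2, 202.0] 975 [0.50884086 0.16381032 0.15      ]
```

View pics/w4.png

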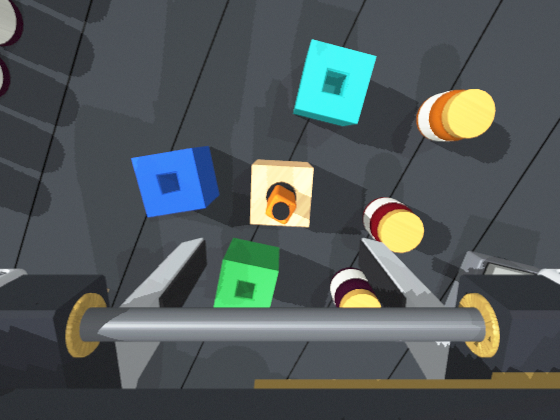

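Run:
```python
from h import *
o=get_obs();p=cams.snapshot("wrist")
m=p["frame"][145:245,225:345]
cv2.imwrite("pics/w5.png",cv2.resize(m,None,fx=6.5,fy=6,interpolation=cv2.INTER_CUBIC)[:,:,::-1] if 0 else cv2.resize(m,None,fx=6,fy=6,interpolation=cv2.INTER_CUBIC)[:,:,::-1])
f=p["frame"].astype(int)
print(dark(p,(280.5,212),12,60,o,.17))
hsv=cv2.cvtColor(p["frame"],cv2.COLOR_RGB2HSV)
om=(hsv[...,0]<14)&(hsv[...,1]>180)&(hsv[...,2]>90);om[:145]=0;om[245:]=0;om[:,:240]=0;om[:,320:]=0
print("orange",om.sum(),cv2.minAreaRect(np.argwhere(om)[:,::-1].astype(np.float32)))
```

```text
(197, (np.float64(279.9593908629442), np.float64(210.62436548223351)), array([0.50521425, 0.16068682]), np.float64(-2.7190423321668926), np.float64(0.016490480197166577), np.float64(0.015034590898247949))
orange 220 ((279.8999938964844, 203.20001220703125), (25.93838882446289, 31.752164840698242), 26.56505012512207)
```

View pics/w5.png

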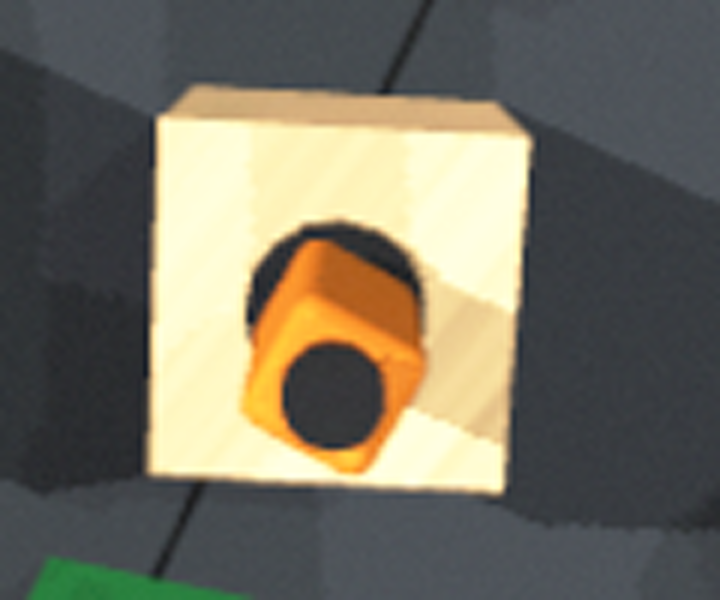

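Run:
```python
from h import *
o=get_obs();p=cams.snapshot("wrist")
def W(pts,z): return np.array([onz(p,(225+x/6-.42,145+y/6-.42),z,o)[:2] for x,y in pts])
B=W([(157,118),(530,138),(505,493),(148,475)],.09);H=W([(312,293),(425,357),(360,472),(243,410)],.164)
for P in(B,H):
    e=np.diff(np.vstack([P,P[:1]]),axis=0);print(P.mean(0),np.linalg.norm(e,axis=1),np.degrees(np.arctan2(e[:,1],e[:,0]))%90)
print(o["tool_pos"],o["ee_rot"])
```

```text
[0.50442803 0.16023725] [0.07589838 0.07536518 0.07613143 0.07541613] [22.23140581 22.60403311 22.27062352 22.42674385]
[0.50609108 0.16063171] [0.02193304 0.02291779 0.02269791 0.02335795] [85.329902   86.82731844 86.45938939 84.93355914]
[0.50843176 0.15919121 0.26630129] [ 3.14117355e+00 -2.58898332e-04  4.41181614e-01]
```

```bash
python3 -m crank '[{"tx":0,"ty":0,"tz":1.0,"twist":-10.1,"grip":1},{"tx":0,"ty":0,"tz":1.0,"twist":-10.1,"grip":1},{"tx":0,"ty":0,"tz":1.0,"twist":-10.1,"grip":1},{"tx":0,"ty":0,"tz":1.0,"twist":-10.1,"grip":1},{"tx":0,"ty":0,"tz":0,"twist":-10.1,"grip":1},{"tx":0.1,"ty":-0.3,"tz":0,"twist":-10.1,"grip":1},{"tx":0,"ty":0,"tz":0,"twist":0,"grip":1},{"tx":0,"ty":0,"tz":0,"twist":0,"grip":1}]'
python3 - <<'E'
from h import *
o=get_obs();p=cams.snapshot("wrist");print(o["tool_pos"],o["ee_rot"],o["joint_positions"])
cv2.imwrite("pics/w6.png",cv2.resize(p["frame"][145:245,225:345],None,fx=6,fy=6,interpolation=cv2.INTER_CUBIC)[:,:,::-1])
print(dark(p,proj(p,(.5055,.1606,.17),o),10,60,o,.17))
E
```

```text
time: 6.48
tool_pos: [0.5058, 0.1615, 0.2262]
ee_rot: [3.141, 0.0, 1.497]
wrist_force: [-0.3, 0.4, 0.1]
width: 0.0942
[0.50582381 0.16154227 0.22619781] [3.14120383e+00 8.89149154e-05 1.49733331e+00] [ 2.02466952e-01  4.01014111e-02  1.33188837e+00 -1.95316109e-04
  1.76925298e+00  2.75891409e-01]
(236, (np.float64(281.5381355932203), np.float64(219.9915254237288)), array([0.505418  , 0.16091907]), np.float64(1.3894669431327262), np.float64(0.016607859569810694), np.float64(0.01576091316097726))
```

View pics/w6.png

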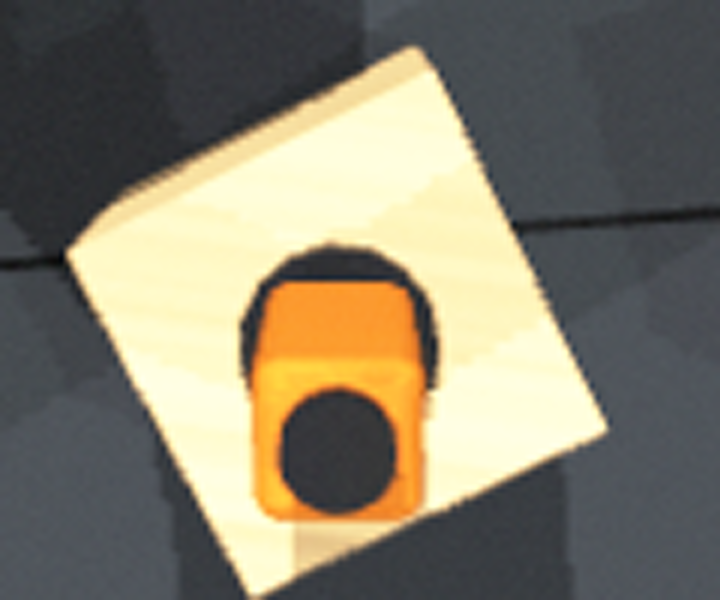

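```bash
python3 -m crank '[{"tx":-0.05,"ty":0,"tz":3,"twist":0,"grip":1},{"tx":0,"ty":0,"tz":3,"twist":0,"grip":1},{"tx":0,"ty":0,"tz":3,"twist":0,"grip":1},{"tx":0,"ty":0,"tz":2,"twist":0,"grip":1},{"tx":0,"ty":0,"tz":0,"twist":0,"grip":1},{"tx":0,"ty":0,"tz":0,"twist":0,"grip":0},{"tx":0,"ty":0,"tz":0,"twist":0,"grip":0},{"tx":0,"ty":0,"tz":0,"twist":0,"grip":0},{"tx":0,"ty":0,"tz":0,"twist":0,"grip":0},{"tx":0,"ty":0,"tz":0,"twist":0,"grip":0},{"tx":0,"ty":0,"tz":0,"twist":0,"grip":0}]'
```

```text
time: 7.9
tool_pos: [0.5056, 0.1614, 0.1161]
ee_rot: [-3.142, 0.0, 1.5]
wrist_force: [0.2, -0.5, -0.8]
width: 0.0375
```

```bash
python3 -m crank '[{"tx":0,"ty":0,"tz":0,"twist":0,"grip":0},{"tx":0,"ty":0,"tz":0,"twist":0,"grip":0},{"tx":0,"ty":0,"tz":0,"twist":0,"grip":0}]'
python3 - <<'E'
from h import *
for n in("side","scene"):
    p=cams.snapshot(n);cv2.imwrite(f"pics/{n}1.png",p["frame"][:,:,::-1])
E
```

```text
time: 8.28
tool_pos: [0.5055, 0.1614, 0.1159]
ee_rot: [-3.141, 0.0, 1.5]
wrist_force: [-0.5, 1.6, -0.5]
width: 0.0258
```

View pics/side1.png

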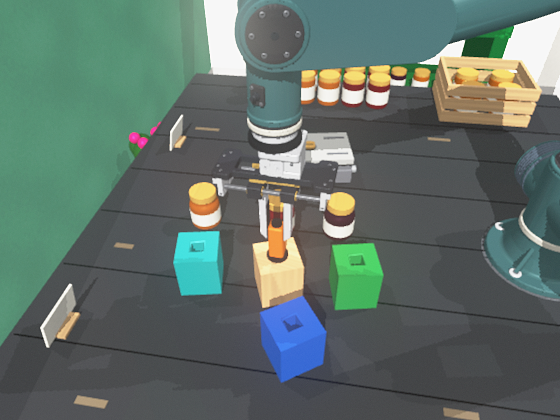

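The grasp holds: the opening is 25.8 mm and the handle is 26 mm. Now I'll lift straight out.

```bash
python3 -m crank '[{"tx":0,"ty":0,"tz":-0.5,"twist":0,"grip":0},{"tx":0,"ty":0,"tz":-1.5,"twist":0,"grip":0},{"tx":0,"ty":0,"tz":-2,"twist":0,"grip":0},{"tx":0,"ty":0,"tz":-2,"twist":0,"grip":0},{"tx":0,"ty":0,"tz":-2,"twist":0,"grip":0},{"tx":0,"ty":0,"tz":-2,"twist":0,"grip":0},{"tx":0,"ty":0,"tz":-2,"twist":0,"grip":0},{"tx":0,"ty":0,"tz":-0.5,"twist":0,"grip":0},{"tx":0,"ty":0,"tz":0,"twist":0,"grip":0},{"tx":0,"ty":0,"tz":0,"twist":0,"grip":0}]'
python3 - <<'E'
from h import *
o=get_obs();print(o["tool_pos"],o["joint_positions"])
tip=o["tool_pos"]-[0,0,.102]
for n in("side","scene","wrist"):
    p=cams.snapshot(n);u=proj(p,tip,o).round().astype(int);print(n,u)
    m=p["frame"][max(u[1]-60,0):u[1]+30,u[0]-60:u[0]+60]
    cv2.imwrite(f"pics/{n}2.png",cv2.resize(m,None,fx=6,fy=6,interpolation=cv2.INTER_CUBIC)[:,:,::-1])
E
```

```text
time: 9.62
tool_pos: [0.5052, 0.1614, 0.24]
ee_rot: [-3.14, 0.001, 1.5]
wrist_force: [0.6, 0.7, -1.0]
width: 0.0255
[0.50522543 0.16135406 0.24003208] [ 2.02276560e-01  4.09164315e-02  1.30390775e+00 -9.70358671e-05
  1.79858494e+00  2.72634786e-01]
side [276 237]
scene [295 170]
wrist [282 207]
```

View pics/side2.png

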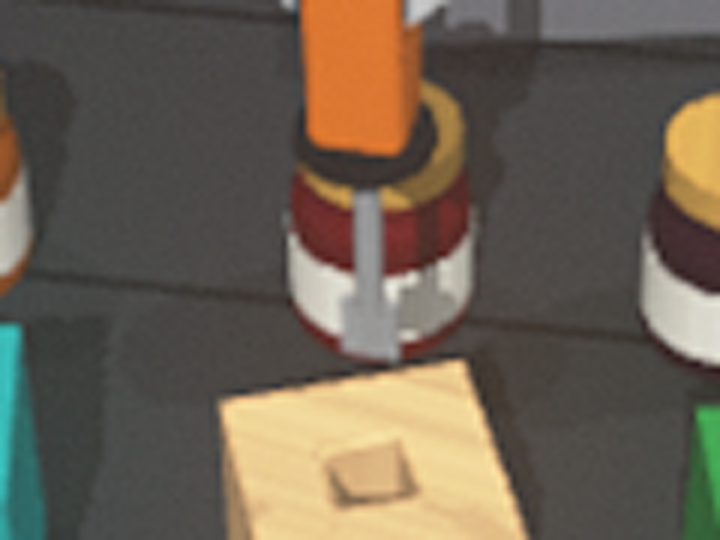

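View pics/scene2.png

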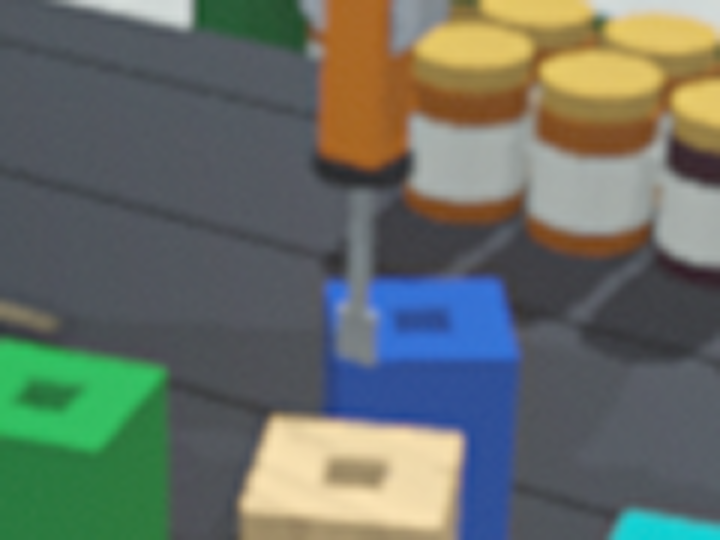

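View pics/wrist2.png

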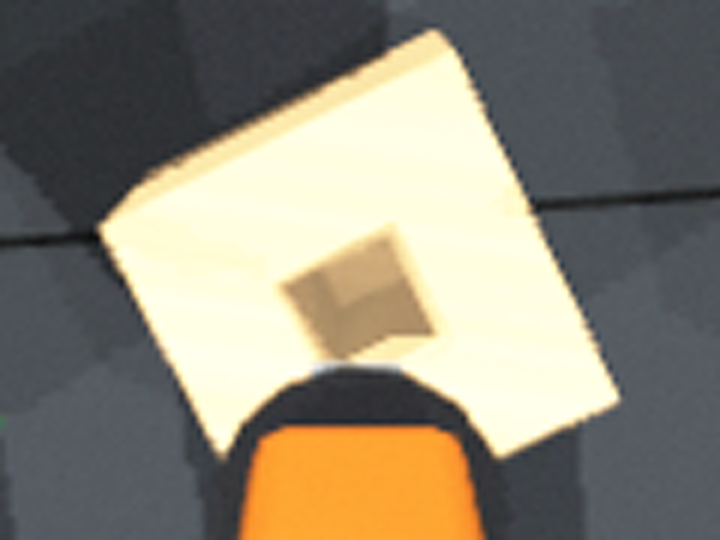

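The blade is wide along world x, 90° from the gripper yaw. Carrying it over to the lock.

```bash
python3 -m crank '[{"tx":-2,"ty":0.1,"tz":0,"twist":0,"grip":0},{"tx":-4,"ty":0.14,"tz":0,"twist":0,"grip":0},{"tx":-4,"ty":0.14,"tz":0,"twist":0,"grip":0},{"tx":-4,"ty":0.14,"tz":0,"twist":0,"grip":0},{"tx":-4,"ty":0.14,"tz":0,"twist":0,"grip":0},{"tx":-4,"ty":0.14,"tz":0,"twist":0,"grip":0},{"tx":-4,"ty":0.14,"tz":0,"twist":0,"grip":0},{"tx":-4,"ty":0.14,"tz":0,"twist":0,"grip":0},{"tx":-4,"ty":0.14,"tz":0,"twist":0,"grip":0},{"tx":-3,"ty":0.1,"tz":0,"twist":0,"grip":0},{"tx":-1.5,"ty":0.1,"tz":0,"twist":0,"grip":0},{"tx":0,"ty":0,"tz":0,"twist":-6.7,"grip":0}]'
python3 -m crank '[{"tx":0,"ty":0,"tz":1,"twist":-6.7,"grip":0},{"tx":0,"ty":0,"tz":1,"twist":0,"grip":0},{"tx":0,"ty":0,"tz":0,"twist":0,"grip":0},{"tx":0,"ty":0,"tz":0,"twist":0,"grip":0}]'
python3 - <<'E'
from h import *
for i in range(4):
    o=get_obs();print(o["tool_pos"],o["ee_rot"]);cams.snapshot("side")
print(o["joint_positions"],o["wrist_force"],o["wrist_torque"])
p=cams.snapshot("wrist");cv2.imwrite("pics/w7.png",p["frame"][:,:,::-1])
E
```

```text
time: 11.28
tool_pos: [0.4921, -0.225, 0.2407]
ee_rot: [-3.141, -0.0, 1.619]
wrist_force: [-0.4, 0.2, -1.0]
width: 0.0259
time: 11.78
tool_pos: [0.4928, -0.2235, 0.2213]
ee_rot: [3.141, 0.0, 1.734]
wrist_force: [0.4, 0.2, -0.9]
width: 0.0262
[ 0.49279636 -0.22348068  0.22128425] [3.14141595e+00 2.23648683e-04 1.73375954e+00]
[ 0.49289259 -0.22354787  0.22148688] [3.14113460e+00 4.91185960e-04 1.73395997e+00]
[ 0.49297101 -0.22362515  0.22164384] [3.14086869e+00 6.92054885e-04 1.73401215e+00]
[ 0.49299626 -0.22364822  0.2216334 ] [3.14083144e+00 7.27518568e-04 1.73410608e+00]
[-5.30579564e-01  6.27763378e-02  1.31713973e+00 -7.37971131e-05
  1.76062612e+00 -6.93903555e-01] [ 0.53709165 -1.25063077 -0.82571703] [-0.04493486 -0.03679451 -0.00473263]
```

View pics/w7.png

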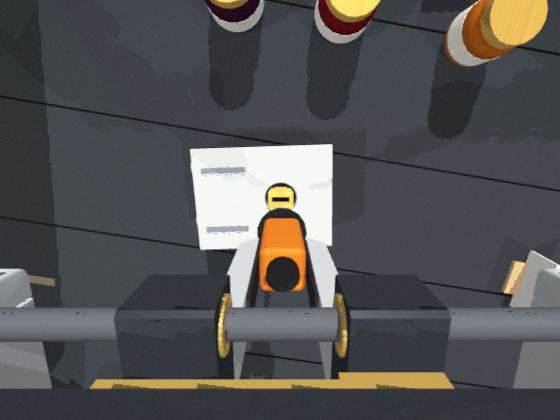

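Run:
```python
from h import *
for i in range(3):
    o=get_obs();p=cams.snapshot("wrist")
    n,c,mu,a,L,Wd=dark(p,(281,200),9,70,o,.076);print(n,c,mu,np.degrees(a)%180,L,Wd)
    print("knob",dark(p,(283,273),16,60,o,o["tool_pos"][2]+.054)[:3],o["tool_pos"])
for n in("side","scene"):
    p=cams.snapshot(n)
    u=proj(p,(.492,-.224,.09)).round().astype(int);x0,y0=u[0]-50,u[1]-55
    m=p["frame"][y0:y0+80,x0:x0+100]
    print(n,x0,y0,"slot",proj(p,(.4918,-.2242,.076)),"tip",proj(p,o["tool_pos"]-[0,.0006,.102]))
    cv2.imwrite(f"pics/{n}3.png",cv2.resize(m,None,fx=7,fy=7,interpolation=cv2.INTER_CUBIC)[:,:,::-1])
```

```text
48 (np.float64(280.5), np.float64(199.0)) [ 0.49144535 -0.22402941] 9.376702240758988 0.017257739708714942 0.0023442994116617205
knob (787, (np.float64(282.8894536213469), np.float64(273.03811944091484)), array([ 0.49359297, -0.22279305])) [ 0.49294426 -0.22361747  0.22149933]
48 (np.float64(280.5), np.float64(199.0)) [ 0.49139554 -0.22401217] 9.376411242070475 0.017254174583461485 0.0023437893084155676
knob (787, (np.float64(282.8894536213469), np.float64(273.03811944091484)), array([ 0.49356187, -0.22280194])) [ 0.4929086  -0.22362319  0.2214271 ]
48 (np.float64(280.5), np.float64(199.0)) [ 0.49131763 -0.22397987] 9.378231948896541 0.017249910506437646 0.0023431661906757914
knob (787, (np.float64(282.8894536213469), np.float64(273.03811944091484)), array([ 0.49351975, -0.22280697])) [ 0.49285742 -0.22362281  0.22134053]
side 258 85 slot [308.11366324 144.66069345] tip [308.33674848 128.96371045]
scene 125 221 slot [175.81668899 282.38192965] tip [173.6727716  262.87725446]
```

View pics/side3.png

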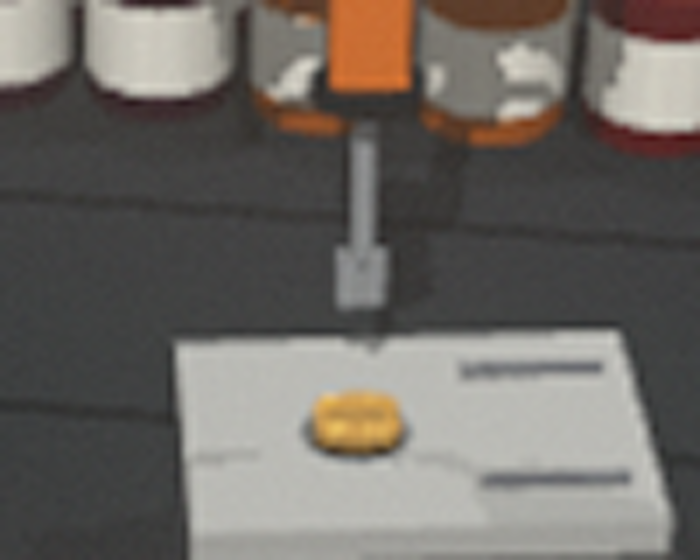

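View pics/scene3.png

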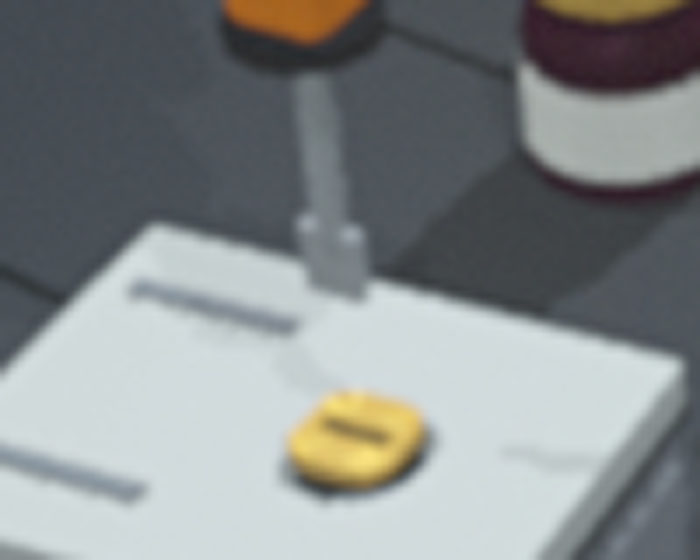

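```bash
python3 -m crank '[{"tx":0,"ty":-0.12,"tz":1.5,"twist":0,"grip":0},{"tx":0,"ty":0,"tz":1.5,"twist":0,"grip":0},{"tx":0,"ty":0,"tz":1.0,"twist":0,"grip":0},{"tx":0,"ty":0,"tz":0,"twist":0,"grip":0},{"tx":0,"ty":0,"tz":0,"twist":0,"grip":0}]'
python3 - <<'E'
from h import *
o=get_obs();print(o["tool_pos"],o["ee_rot"],o["wrist_force"])
for n in("side","scene"):
    p=cams.snapshot(n)
    u=proj(p,(.492,-.224,.09)).round().astype(int);x0,y0=u[0]-35,u[1]-25
    m=p["frame"][y0:y0+50,x0:x0+70]
    print(n,x0,y0,"slot",proj(p,(.4918,-.2242,.076)),"tip",proj(p,o["tool_pos"]-[0,.0006,.102]))
    cv2.imwrite(f"pics/{n}4.png",cv2.resize(m,None,fx=11,fy=11,interpolation=cv2.INTER_CUBIC)[:,:,::-1])
E
```

```text
time: 12.9
tool_pos: [0.4918, -0.2239, 0.1814]
ee_rot: [3.141, 0.0, 1.734]
wrist_force: [0.2, 0.2, -0.5]
width: 0.0258
[ 0.49176385 -0.22386662  0.18136225] [3.14115430e+00 4.35762973e-04 1.73434335e+00] [ 0.19642027  0.1822001  -0.48992643]
side 273 115 slot [308.11366324 144.66069345] tip [308.19133552 143.41785888]
scene 140 251 slot [175.81668899 282.38192965] tip [175.49928212 280.96782674]
```

View pics/side4.png

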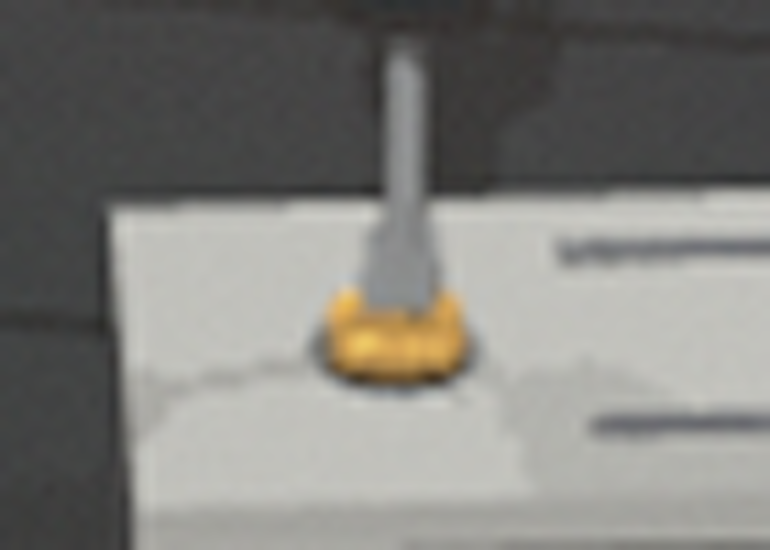

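View pics/scene4.png

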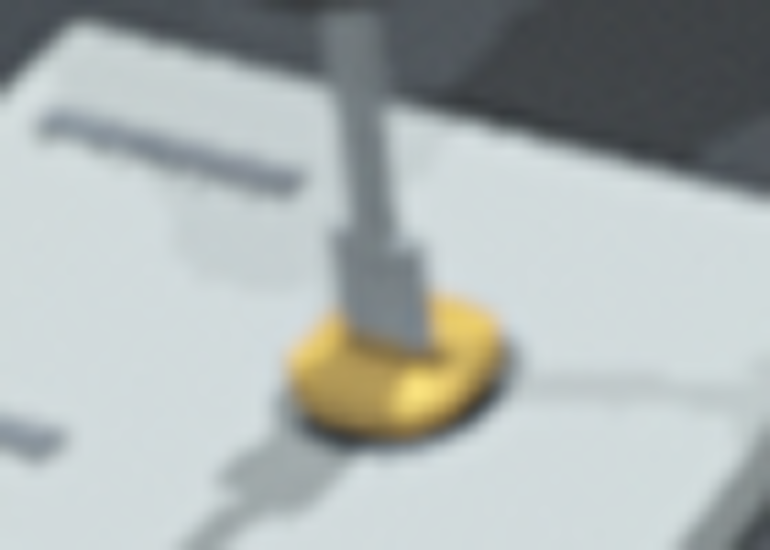

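```bash
python3 -m crank '[{"tx":0,"ty":0,"tz":0.1,"twist":0,"grip":0},{"tx":0,"ty":0,"tz":0.1,"twist":0,"grip":0},{"tx":0,"ty":0,"tz":0.1,"twist":0,"grip":0},{"tx":0,"ty":0,"tz":0.1,"twist":0,"grip":0},{"tx":0,"ty":0,"tz":0,"twist":0,"grip":0},{"tx":0,"ty":0,"tz":0,"twist":0,"grip":0}]'
```

```text
time: 13.75
tool_pos: [0.4916, -0.2238, 0.1771]
ee_rot: [3.142, 0.0, 1.734]
wrist_force: [0.0, -0.2, -1.9]
width: 0.0261
```

```bash
python3 -m crank '[{"tx":0,"ty":0,"tz":0.1,"twist":0,"grip":0},{"tx":0,"ty":0,"tz":0,"twist":0,"grip":0},{"tx":0,"ty":0,"tz":0,"twist":0,"grip":0}]';python3 -m crank '[{"tx":0,"ty":0,"tz":0.1,"twist":0,"grip":0},{"tx":0,"ty":0,"tz":0,"twist":0,"grip":0},{"tx":0,"ty":0,"tz":0,"twist":0,"grip":0}]'
```

```text
time: 14.12
tool_pos: [0.4916, -0.2238, 0.1761]
ee_rot: [3.142, 0.0, 1.734]
wrist_force: [0.3, -0.5, -1.4]
width: 0.0258
time: 14.5
tool_pos: [0.4916, -0.2238, 0.1751]
ee_rot: [3.142, 0.0, 1.734]
wrist_force: [0.8, -0.4, -1.6]
width: 0.0256
```

```bash
python3 -m crank '[{"tx":0,"ty":0,"tz":0.1,"twist":0,"grip":0},{"tx":0,"ty":0,"tz":0,"twist":0,"grip":0},{"tx":0,"ty":0,"tz":0,"twist":0,"grip":0}]';python3 -m crank '[{"tx":0,"ty":0,"tz":0.1,"twist":0,"grip":0},{"tx":0,"ty":0,"tz":0,"twist":0,"grip":0},{"tx":0,"ty":0,"tz":0,"twist":0,"grip":0}]';python3 -m crank '[{"tx":0,"ty":0,"tz":0.1,"twist":0,"grip":0},{"tx":0,"ty":0,"tz":0,"twist":0,"grip":0},{"tx":0,"ty":0,"tz":0,"twist":0,"grip":0}]'
```

```text
time: 14.88
tool_pos: [0.4916, -0.2238, 0.1741]
ee_rot: [3.142, 0.0, 1.734]
wrist_force: [-0.5, -0.7, -1.6]
width: 0.026
time: 15.25
tool_pos: [0.4916, -0.2238, 0.1731]
ee_rot: [-3.142, 0.0, 1.734]
wrist_force: [0.4, 0.1, -1.0]
width: 0.0257
time: 15.62
tool_pos: [0.4917, -0.2239, 0.1727]
ee_rot: [3.141, 0.001, 1.734]
wrist_force: [-0.2, 0.2, 2.1]
width: 0.0256
```

```bash
python3 -m crank '[{"tx":0,"ty":0,"tz":0.1,"twist":0,"grip":0},{"tx":0,"ty":0,"tz":0.1,"twist":0,"grip":0},{"tx":0,"ty":0,"tz":0,"twist":0,"grip":0},{"tx":0,"ty":0,"tz":0,"twist":0,"grip":0}]';python3 -m crank '[{"tx":0,"ty":0,"tz":0.1,"twist":0,"grip":0},{"tx":0,"ty":0,"tz":0.1,"twist":0,"grip":0},{"tx":0,"ty":0,"tz":0,"twist":0,"grip":0},{"tx":0,"ty":0,"tz":0,"twist":0,"grip":0}]'
```

```text
time: 16.12
tool_pos: [0.4918, -0.2241, 0.1716]
ee_rot: [3.14, 0.002, 1.734]
wrist_force: [-2.0, 0.8, 6.4]
width: 0.0259
time: 16.62
tool_pos: [0.4919, -0.2242, 0.1703]
ee_rot: [3.14, 0.002, 1.734]
wrist_force: [-1.7, 0.3, 8.4]
width: 0.0261
```

```bash
python3 -c "
from h import *
for i in range(5):
    o=get_obs();print(o['tool_pos'],o['wrist_force'],o['joint_torque']);cams.snapshot('side')"
```

```text
[ 0.4919001 -0.2242022  0.1702818] [-1.65299361  0.25987746  8.37363697] [ 1.72422202e-01 -2.86577797e+01 -2.68943310e+01  2.95216022e-01
 -8.18102416e-01 -4.02651349e-03]
[ 0.49191391 -0.2242049   0.17029463] [-2.01735953 -0.23460111  7.81719823] [ 1.72757786e-01 -2.86677057e+01 -2.69002497e+01  2.94932406e-01
 -8.16606246e-01 -3.94893155e-03]
[ 0.49189889 -0.22421723  0.17027867] [-2.16267503  0.53315267  8.09074228] [ 1.72689138e-01 -2.86702520e+01 -2.68994468e+01  2.94894073e-01
 -8.16116408e-01 -3.94300136e-03]
[ 0.49188643 -0.22421721  0.17028599] [-2.36159428  0.62758566  8.27298342] [ 1.73285343e-01 -2.86682117e+01 -2.68998313e+01  2.95044500e-01
 -8.15942958e-01 -4.02704653e-03]
[ 0.49189686 -0.22420711  0.17027393] [-3.07076703  0.37163281  8.37913531] [ 1.73914097e-01 -2.86684155e+01 -2.68993378e+01  2.95089344e-01
 -8.15826450e-01 -4.00660821e-03]
```

```bash
python3 -m crank '[{"tx":0,"ty":0,"tz":0.1,"twist":0,"grip":0},{"tx":0,"ty":0,"tz":0.1,"twist":0,"grip":0},{"tx":0,"ty":0,"tz":0.1,"twist":0,"grip":0},{"tx":0,"ty":0,"tz":0,"twist":0,"grip":0},{"tx":0,"ty":0,"tz":0,"twist":0,"grip":0}]';python3 -m crank '[{"tx":0,"ty":0,"tz":0.1,"twist":0,"grip":0},{"tx":0,"ty":0,"tz":0,"twist":0,"grip":0},{"tx":0,"ty":0,"tz":0,"twist":0,"grip":0}]';python3 -m crank '[{"tx":0,"ty":0,"tz":0.05,"twist":0,"grip":0},{"tx":0,"ty":0,"tz":0,"twist":0,"grip":0},{"tx":0,"ty":0,"tz":0,"twist":0,"grip":0}]'
```

```text
time: 17.5
tool_pos: [0.492, -0.2244, 0.1683]
ee_rot: [3.139, 0.003, 1.734]
wrist_force: [-2.0, 1.1, 12.5]
width: 0.0261
time: 17.88
tool_pos: [0.4921, -0.2245, 0.1677]
ee_rot: [3.139, 0.003, 1.734]
wrist_force: [-3.0, 1.0, 12.2]
width: 0.0261
time: 18.25
tool_pos: [0.4921, -0.2245, 0.1674]
ee_rot: [3.139, 0.004, 1.734]
wrist_force: [-3.6, 0.4, 13.0]
width: 0.0258
```

```bash
python3 -m crank '[{"tx":0,"ty":0,"tz":0.1,"twist":0,"grip":0},{"tx":0,"ty":0,"tz":0,"twist":0,"grip":0},{"tx":0,"ty":0,"tz":0,"twist":0,"grip":0}]';python3 -m crank '[{"tx":0,"ty":0,"tz":0.05,"twist":0,"grip":0},{"tx":0,"ty":0,"tz":0,"twist":0,"grip":0},{"tx":0,"ty":0,"tz":0,"twist":0,"grip":0}]'
```

```text
time: 18.62
tool_pos: [0.4922, -0.2246, 0.167]
ee_rot: [3.138, 0.004, 1.734]
wrist_force: [-3.4, 1.0, 15.5]
width: 0.0259
time: 19.0
tool_pos: [0.4922, -0.2247, 0.1669]
ee_rot: [3.138, 0.005, 1.734]
wrist_force: [-3.6, 0.6, 14.4]
width: 0.0256
```

```bash
python3 -c "
from h import *
F=[];T=[]
for i in range(6):
    o=get_obs();F.append(np.r_[o['wrist_force'],o['wrist_torque'],o['tool_pos']]);cams.snapshot('side')
print(np.round(np.mean(F,0),4))"
```

```text
[-3.5089  0.8746 15.5308  0.2753  1.0681 -0.0177  0.4922 -0.2247  0.167 ]
```

```bash
python3 -m crank '[{"tx":0,"ty":0,"tz":0.05,"twist":0,"grip":0},{"tx":0,"ty":0,"tz":0,"twist":0,"grip":0},{"tx":0,"ty":0,"tz":0,"twist":3,"grip":0},{"tx":0,"ty":0,"tz":0,"twist":3,"grip":0},{"tx":0,"ty":0,"tz":0,"twist":3,"grip":0},{"tx":0,"ty":0,"tz":0,"twist":3,"grip":0},{"tx":0,"ty":0,"tz":0,"twist":0,"grip":0}]';python3 -c "
from h import *
F=[];T=[]
for i in range(6):
    o=get_obs();F.append(np.r_[o['wrist_force'],o['wrist_torque'],o['tool_pos'],o['ee_rot'][2]]);cams.snapshot('side')
print(np.round(np.mean(F,0),4))"
```

```text
time: 20.18
tool_pos: [0.4927, -0.2247, 0.167]
ee_rot: [3.136, 0.004, 1.525]
wrist_force: [-3.0, 0.4, 17.6]
width: 0.0259
[-3.0563  0.9949 17.0986  0.2826  0.9489  0.0201  0.4927 -0.2247  0.1669
  1.5249]
```

```bash
python3 -m crank '[{"tx":0,"ty":0,"tz":0,"twist":3,"grip":0},{"tx":0,"ty":0,"tz":0,"twist":3,"grip":0},{"tx":0,"ty":0,"tz":0,"twist":3,"grip":0},{"tx":0,"ty":0,"tz":0,"twist":3,"grip":0},{"tx":0,"ty":0,"tz":0,"twist":0,"grip":0}]';python3 -c "
from h import *
F=[];T=[]
for i in range(5):
    o=get_obs();F.append(np.r_[o['wrist_force'],o['wrist_torque'],o['tool_pos'],o['ee_rot'][2]]);cams.snapshot('side')
print(np.round(np.mean(F,0),4))"
```

```text
time: 21.1
tool_pos: [0.4929, -0.2246, 0.1669]
ee_rot: [3.135, 0.002, 1.315]
wrist_force: [-2.1, 1.1, 16.5]
width: 0.0258
[-2.6949  1.3769 17.0267  0.3609  0.8313  0.0236  0.4929 -0.2246  0.1669
  1.3155]
```

```bash
python3 -m crank '[{"tx":0,"ty":0,"tz":0,"twist":3,"grip":0},{"tx":0,"ty":0,"tz":0,"twist":3,"grip":0},{"tx":0,"ty":0,"tz":0,"twist":3,"grip":0},{"tx":0,"ty":0,"tz":0,"twist":3,"grip":0},{"tx":0,"ty":0,"tz":0,"twist":0,"grip":0}]';python3 -c "
from h import *
F=[];T=[]
for i in range(5):
    o=get_obs();F.append(np.r_[o['wrist_force'],o['wrist_torque'],o['tool_pos'],o['ee_rot'][2]]);cams.snapshot('side')
print(np.round(np.mean(F,0),4))"
```

```text
time: 21.98
tool_pos: [0.4933, -0.2246, 0.1669]
ee_rot: [3.133, 0.0, 1.106]
wrist_force: [-1.9, 1.1, 17.5]
width: 0.0257
[-2.1537  1.4357 16.61    0.3707  0.6014  0.0306  0.4933 -0.2246  0.167
  1.1062]
```

```bash
python3 -m crank '[{"tx":0,"ty":0,"tz":0,"twist":4,"grip":0},{"tx":0,"ty":0,"tz":0,"twist":4,"grip":0},{"tx":0,"ty":0,"tz":0,"twist":4,"grip":0},{"tx":0,"ty":0,"tz":0,"twist":4,"grip":0},{"tx":0,"ty":0,"tz":0,"twist":4,"grip":0},{"tx":0,"ty":0,"tz":0,"twist":0,"grip":0}]';python3 -c "
from h import *
F=[];T=[]
for i in range(5):
    o=get_obs();F.append(np.r_[o['wrist_force'],o['wrist_torque'],o['tool_pos'],o['ee_rot'][2]]);p=cams.snapshot('scene')
print(np.round(np.mean(F,0),4))
m=p['frame'][251:301,140:210];cv2.imwrite('pics/scene5.png',cv2.resize(m,None,fx=11,fy=11,interpolation=cv2.INTER_CUBIC)[:,:,::-1])"
```

```text
time: 22.98
tool_pos: [0.4938, -0.2249, 0.167]
ee_rot: [3.133, -0.003, 0.757]
wrist_force: [-1.0, 1.4, 15.9]
width: 0.0257
[-1.1937  0.8898 15.3586  0.2041  0.39    0.0416  0.4938 -0.2249  0.167
  0.7571]
```

View pics/scene5.png

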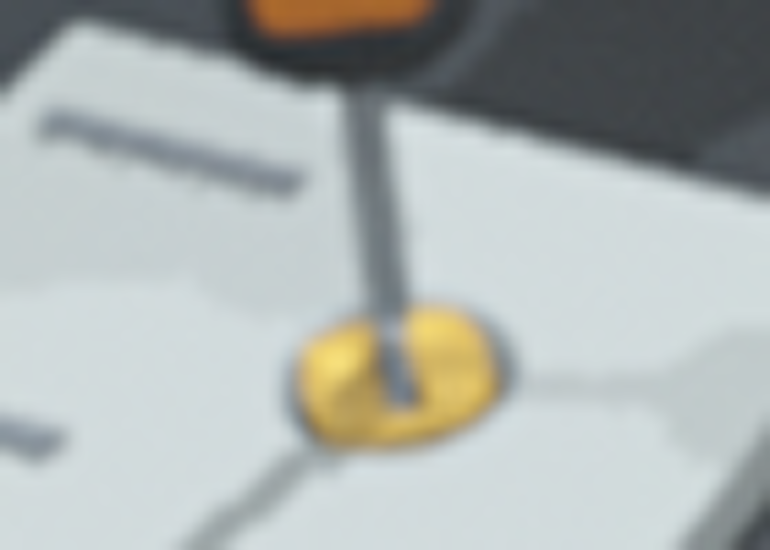

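The head is turning with the blade seated in its slot.

```bash
python3 -m crank '[{"tx":0,"ty":0,"tz":0.03,"twist":4,"grip":0},{"tx":0,"ty":0,"tz":0,"twist":4,"grip":0},{"tx":0,"ty":0,"tz":0,"twist":4,"grip":0},{"tx":0,"ty":0,"tz":0,"twist":4,"grip":0},{"tx":0,"ty":0,"tz":0,"twist":0,"grip":0}]';python3 -c "
from h import *
F=[];T=[]
for i in range(4):
    o=get_obs();F.append(np.r_[o['wrist_force'],o['wrist_torque'],o['tool_pos'],o['ee_rot'][2]]);p=cams.snapshot('scene')
print(np.round(np.mean(F,0),4))"
python3 -m crank '[{"tx":0,"ty":0,"tz":0,"twist":4,"grip":0},{"tx":0,"ty":0,"tz":0,"twist":4,"grip":0},{"tx":0,"ty":0,"tz":0,"twist":4,"grip":0},{"tx":0,"ty":0,"tz":0,"twist":0,"grip":0},{"tx":0,"ty":0,"tz":0,"twist":0,"grip":0}]';python3 -c "
from h import *
F=[];T=[]
for i in range(4):
    o=get_obs();F.append(np.r_[o['wrist_force'],o['wrist_torque'],o['tool_pos'],o['ee_rot'][2]]);p=cams.snapshot('scene')
print(np.round(np.mean(F,0),4))
m=p['frame'][251:301,140:210];cv2.imwrite('pics/scene6.png',cv2.resize(m,None,fx=11,fy=11,interpolation=cv2.INTER_CUBIC)[:,:,::-1])"
```

```text
time: 23.85
tool_pos: [0.4938, -0.2253, 0.167]
ee_rot: [3.133, -0.005, 0.477]
wrist_force: [-0.9, 0.4, 16.3]
width: 0.0258
[-0.9557  0.2871 16.1188  0.0424  0.4278  0.0536  0.4938 -0.2253  0.1669
  0.4776]
time: 24.68
tool_pos: [0.4937, -0.2256, 0.1669]
ee_rot: [3.133, -0.006, 0.268]
wrist_force: [-1.5, -1.1, 15.8]
width: 0.026
[-1.6569 -0.3432 16.0307 -0.0743  0.4996  0.049   0.4937 -0.2256  0.1669
  0.2681]
```

View pics/scene6.png

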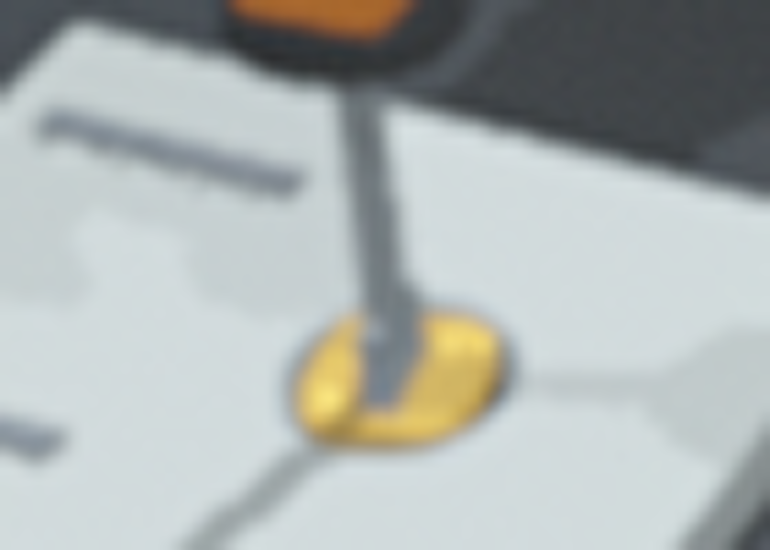

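```bash
python3 -m crank '[{"tx":0,"ty":0,"tz":-0.2,"twist":0,"grip":0},{"tx":0,"ty":0,"tz":-0.2,"twist":0,"grip":0},{"tx":0,"ty":0,"tz":-0.2,"twist":0,"grip":0},{"tx":0,"ty":0,"tz":-0.2,"twist":0,"grip":0},{"tx":0,"ty":0,"tz":-0.3,"twist":0,"grip":0},{"tx":0,"ty":0,"tz":-0.4,"twist":0,"grip":0},{"tx":0,"ty":0,"tz":-0.5,"twist":0,"grip":0},{"tx":0,"ty":0,"tz":-1.5,"twist":0,"grip":0},{"tx":0,"ty":0,"tz":-2,"twist":0,"grip":0},{"tx":0,"ty":0,"tz":-2,"twist":0,"grip":0},{"tx":0,"ty":0,"tz":-0.3,"twist":0,"grip":0},{"tx":0,"ty":0,"tz":0,"twist":0,"grip":0}]'
python3 - <<'E'
from h import *
o=get_obs();p=cams.snapshot("wrist");cv2.imwrite("pics/w8.png",p["frame"][:,:,::-1])
print(o["tool_pos"],o["ee_rot"],o["wrist_force"])
print("slot",dark(p,proj(p,(.4918,-.2242,.0735),o),10,70,o,.0735))
for n in("scene","side"):
    q=cams.snapshot(n);u=proj(q,o["tool_pos"]-[0,0,.102]);print(n,u)
    u=u.round().astype(int);m=q["frame"][u[1]-50:u[1]+40,u[0]-50:u[0]+50];cv2.imwrite(f"pics/{n}7.png",cv2.resize(m,None,fx=6,fy=6,interpolation=cv2.INTER_CUBIC)[:,:,::-1])
E
```

```text
time: 26.38
tool_pos: [0.4915, -0.2237, 0.2394]
ee_rot: [-3.142, 0.0, 0.268]
wrist_force: [-0.0, -0.4, -1.1]
width: 0.0255
[ 0.49147378 -0.22368518  0.23939803] [-3.14157352e+00  4.17727898e-05  2.68280182e-01] [-0.0431558  -0.43047084 -1.10648059]
slot (41, (np.float64(283.1463414634146), np.float64(195.5121951219512)), array([ 0.49125689, -0.22434605]), np.float64(2.0278548320114593), np.float64(0.01760357207729564), np.float64(0.003333317385424449))
scene [172.15283061 253.89034525]
side [309.18875522 122.34167242]
```

View pics/w8.png

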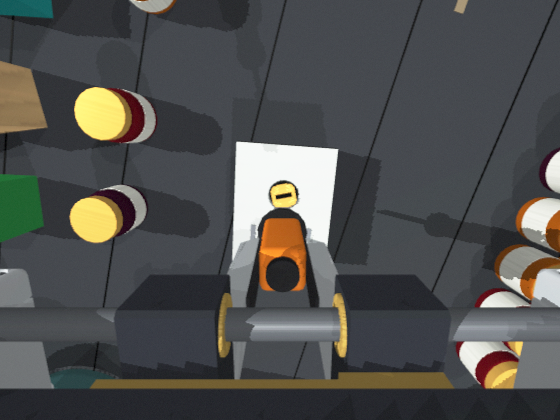

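View pics/scene7.png

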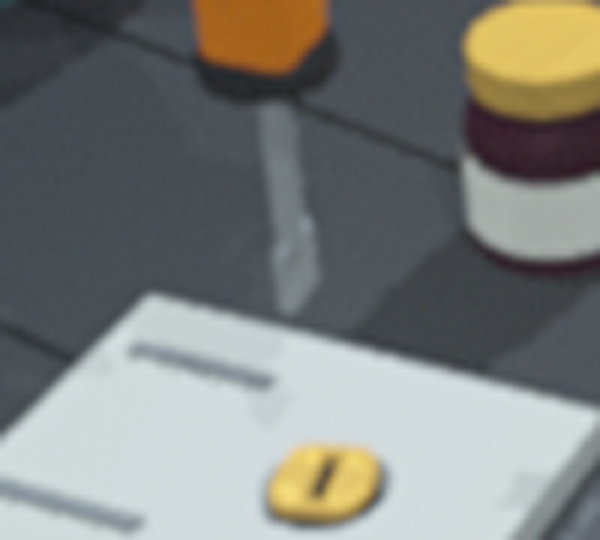

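View pics/side7.png

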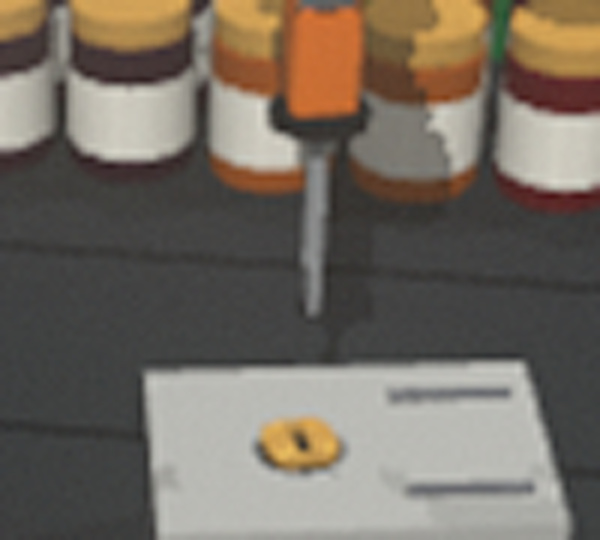

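The slot has turned to about 116°, from 9.4°, and the head stands up again. I'll confirm the turn angle from a closer view before leaving.

```bash
python3 -m crank '[{"tx":-2,"ty":0,"tz":0,"twist":0,"grip":0},{"tx":-2,"ty":0,"tz":2,"twist":0,"grip":0},{"tx":-1,"ty":0,"tz":2,"twist":0,"grip":0},{"tx":0,"ty":0,"tz":0,"twist":0,"grip":0},{"tx":0,"ty":0,"tz":0,"twist":0,"grip":0}]'
python3 - <<'E'
from h import *
for i in range(3):
    o=get_obs();p=cams.snapshot("wrist")
    c=proj(p,(.4918,-.2242,.0735),o)
    for t in(60,80,100):
        r=dark(p,c,10,t,o,.0735);print("slot",c.round(),r[0],r[2],np.degrees(r[3]),r[4:])
u=c.round().astype(int)
m=p["frame"][u[1]-35:u[1]+35,u[0]-45:u[0]+45];cv2.imwrite("pics/w9.png",cv2.resize(m,None,fx=8,fy=8,interpolation=cv2.INTER_CUBIC)[:,:,::-1])
w=(p["frame"].min(2)>170).astype(np.uint8);n,l,s,ce=cv2.connectedComponentsWithStats(w);k=l[u[1]-25,u[0]]
cv2.imwrite("pics/w9f.png",p["frame"][:,:,::-1])
E
```

```text
time: 27.15
tool_pos: [0.4433, -0.2373, 0.2001]
ee_rot: [3.141, -0.001, 0.268]
wrist_force: [0.2, -0.9, -1.5]
width: 0.0259
slot [283. 155.] 72 [ 0.49111523 -0.22442274] 116.92464253798146 (np.float64(0.01772564715481461), np.float64(0.004351437301090239))
slot [283. 155.] 77 [ 0.49115546 -0.22431871] 115.84053608770144 (np.float64(0.01812093797762327), np.float64(0.004527010079568894))
slot [283. 155.] 83 [ 0.49120641 -0.22429158] 116.2993638118012 (np.float64(0.018307453344190608), np.float64(0.004872497904405963))
slot [283. 156.] 74 [ 0.49111389 -0.22437064] 115.42195046027705 (np.float64(0.018156004403360525), np.float64(0.004480372216998474))
slot [283. 156.] 79 [ 0.49118922 -0.22445905] 115.31272022032545 (np.float64(0.018156089093782787), np.float64(0.004681840555354243))
slot [283. 156.] 86 [ 0.49114738 -0.22439328] 116.20312350569102 (np.float64(0.018542546161361178), np.float64(0.004903919831753002))
slot [283. 156.] 72 [ 0.49107116 -0.22433449] 115.45982306842689 (np.float64(0.017986718631804465), np.float64(0.0044780053372248))
slot [283. 156.] 80 [ 0.49113718 -0.22429789] 115.5497429355246 (np.float64(0.01835065778054519), np.float64(0.004647284838550723))
slot [283. 156.] 85 [ 0.49110948 -0.22431027] 115.92863781483383 (np.float64(0.018356371414574385), np.float64(0.0049161253162001445))
```

View pics/w9.png

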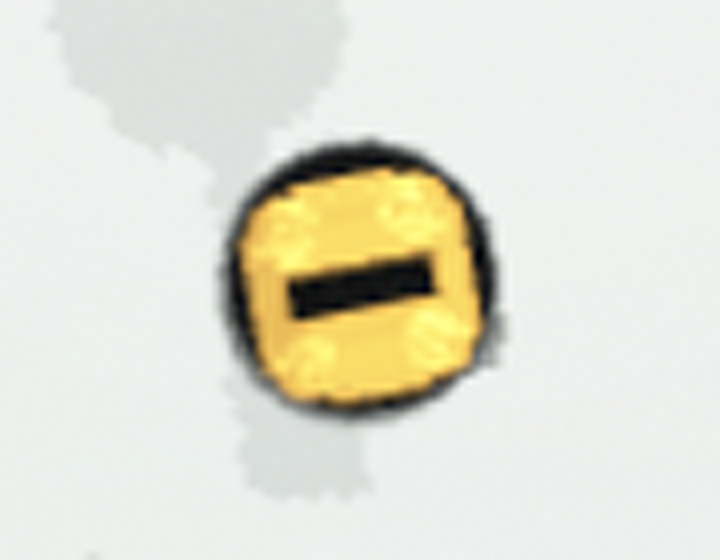

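View pics/w9f.png

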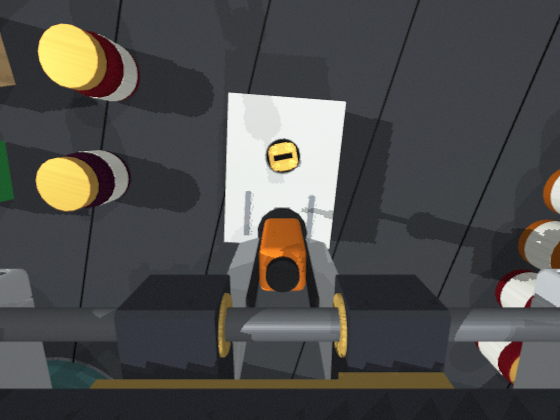

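The slot turned 73.6° (1.285 rad) from its starting angle, so it is past 1.15. Returning the driver: I'll lift, twist back, then translate.

```bash
python3 -m crank '[{"tx":0,"ty":0,"tz":-2,"twist":-10.1,"grip":0},{"tx":0,"ty":0,"tz":-2,"twist":-10.1,"grip":0},{"tx":0,"ty":0,"tz":0,"twist":-10.1,"grip":0},{"tx":0,"ty":0,"tz":0,"twist":-10.1,"grip":0},{"tx":0,"ty":0,"tz":0,"twist":-10.1,"grip":0},{"tx":0,"ty":0,"tz":0,"twist":-10.1,"grip":0},{"tx":0,"ty":0,"tz":0,"twist":-10,"grip":0},{"tx":0,"ty":0,"tz":0,"twist":0,"grip":0},{"tx":0,"ty":0,"tz":0,"twist":0,"grip":0}]'
```

```text
time: 28.42
tool_pos: [0.4436, -0.2371, 0.2396]
ee_rot: [3.141, 0.0, 1.498]
wrist_force: [0.4, 0.4, -0.9]
width: 0.0258
```

```bash
python3 -m crank '[{"tx":2,"ty":0.27,"tz":0,"twist":0,"grip":0},{"tx":4,"ty":0.3,"tz":0,"twist":0,"grip":0},{"tx":4,"ty":0.3,"tz":0,"twist":0,"grip":0},{"tx":4,"ty":0.3,"tz":0,"twist":0,"grip":0},{"tx":4,"ty":0.3,"tz":0,"twist":0,"grip":0},{"tx":4,"ty":0.3,"tz":0,"twist":0,"grip":0},{"tx":4,"ty":0.3,"tz":0,"twist":0,"grip":0},{"tx":4,"ty":0.3,"tz":0,"twist":0,"grip":0},{"tx":4,"ty":0.3,"tz":0,"twist":0,"grip":0},{"tx":3.5,"ty":0.3,"tz":0,"twist":0,"grip":0},{"tx":2.0,"ty":0.3,"tz":0,"twist":0,"grip":0},{"tx":0.64,"ty":0,"tz":0,"twist":0,"grip":0}]'
python3 -m crank '[{"tx":0,"ty":0,"tz":0,"twist":0,"grip":0},{"tx":0,"ty":0,"tz":0,"twist":0,"grip":0},{"tx":0,"ty":0,"tz":0,"twist":0,"grip":0}]'
python3 - <<'E'
from h import *
o=get_obs()
for n in("scene","side"):
    q=cams.snapshot(n);u=proj(q,o["tool_pos"]-[0,0,.102]);print(n,u)
    u=u.round().astype(int);m=q["frame"][u[1]-50:u[1]+40,u[0]-60:u[0]+60];cv2.imwrite(f"pics/{n}8.png",cv2.resize(m,None,fx=6,fy=6,interpolation=cv2.INTER_CUBIC)[:,:,::-1])
E
```

```text
time: 29.92
tool_pos: [0.5043, 0.1616, 0.2391]
ee_rot: [-3.141, 0.001, 1.501]
wrist_force: [0.0, 0.7, -0.9]
width: 0.0257
time: 30.3
tool_pos: [0.5042, 0.1602, 0.2394]
ee_rot: [3.141, 0.0, 1.499]
wrist_force: [-1.0, -0.3, -1.4]
width: 0.0262
scene [293.89583966 169.99852549]
side [276.95811818 236.5878781 ]
```

View pics/scene8.png

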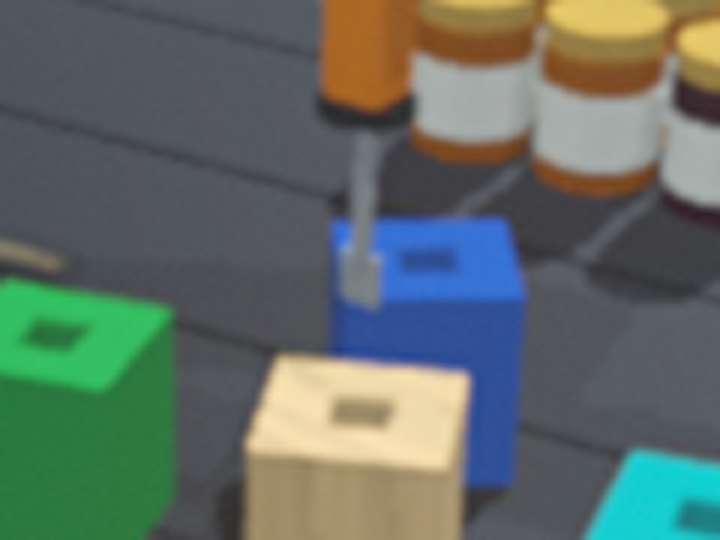

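View pics/side8.png

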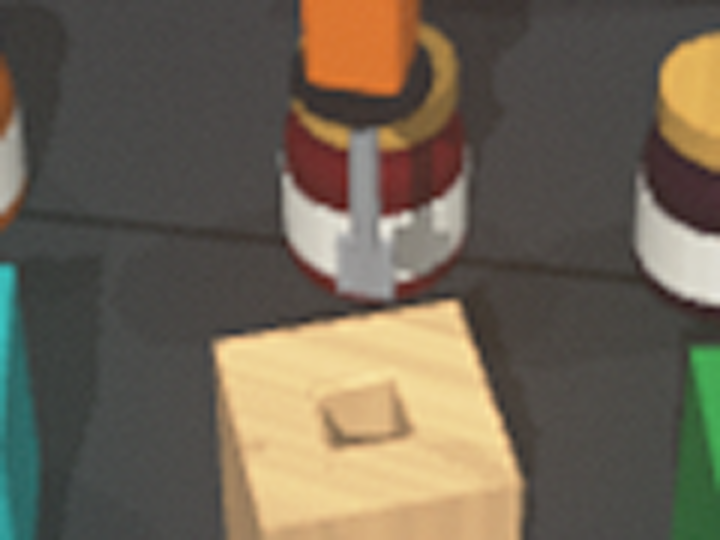

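```bash
python3 -m crank '[{"tx":0.05,"ty":0.05,"tz":1.5,"twist":0,"grip":0},{"tx":0,"ty":0,"tz":1.5,"twist":0,"grip":0},{"tx":0,"ty":0,"tz":1,"twist":0,"grip":0},{"tx":0,"ty":0,"tz":0.5,"twist":0,"grip":0},{"tx":0,"ty":0,"tz":0.5,"twist":0,"grip":0},{"tx":0,"ty":0,"tz":0.5,"twist":0,"grip":0},{"tx":0,"ty":0,"tz":0.5,"twist":0,"grip":0},{"tx":0,"ty":0,"tz":0,"twist":0,"grip":0}]'
```

```text
time: 31.4
tool_pos: [0.5045, 0.1615, 0.1788]
ee_rot: [-3.141, 0.0, 1.5]
wrist_force: [0.2, -0.4, -0.9]
width: 0.0259
```

```bash
python3 -m crank '[{"tx":0,"ty":0,"tz":1,"twist":0,"grip":0},{"tx":0,"ty":0,"tz":1,"twist":0,"grip":0},{"tx":0,"ty":0,"tz":1,"twist":0,"grip":0},{"tx":0,"ty":0,"tz":1,"twist":0,"grip":0},{"tx":0,"ty":0,"tz":1,"twist":0,"grip":0},{"tx":0,"ty":0,"tz":0.7,"twist":0,"grip":0},{"tx":0,"ty":0,"tz":0.3,"twist":0,"grip":0},{"tx":0,"ty":0,"tz":0,"twist":0,"grip":0},{"tx":0,"ty":0,"tz":0,"twist":0,"grip":0}]';  python3 -m crank '[{"tx":0,"ty":0,"tz":0.1,"twist":0,"grip":0},{"tx":0,"ty":0,"tz":0.1,"twist":0,"grip":0},{"tx":0,"ty":0,"tz":0,"twist":0,"grip":0},{"tx":0,"ty":0,"tz":0,"twist":0,"grip":0}]'
```

```text
time: 32.52
tool_pos: [0.5051, 0.1616, 0.1198]
ee_rot: [3.141, -0.0, 1.5]
wrist_force: [0.4, -0.2, -2.3]
width: 0.0256
time: 33.02
tool_pos: [0.5048, 0.1615, 0.1173]
ee_rot: [3.141, 0.0, 1.5]
wrist_force: [-0.5, 0.2, -1.5]
width: 0.0259
```

```bash
python3 -m crank '[{"tx":0,"ty":0,"tz":0.1,"twist":0,"grip":0},{"tx":0,"ty":0,"tz":0,"twist":0,"grip":0},{"tx":0,"ty":0,"tz":0,"twist":0,"grip":0}]';  python3 -m crank '[{"tx":0,"ty":0,"tz":0.1,"twist":0,"grip":0},{"tx":0,"ty":0,"tz":0,"twist":0,"grip":0},{"tx":0,"ty":0,"tz":0,"twist":0,"grip":0}]'
```

```text
time: 33.4
tool_pos: [0.5047, 0.1615, 0.1162]
ee_rot: [3.142, 0.0, 1.5]
wrist_force: [-0.3, -0.1, -1.9]
width: 0.0255
time: 33.78
tool_pos: [0.5049, 0.1616, 0.1158]
ee_rot: [3.141, -0.0, 1.5]
wrist_force: [-1.4, 0.1, 3.0]
width: 0.0257
```

The collar touches at TCP z 0.116, the same as at pick-up, so the driver hasn't slipped in the grip. Releasing.

```bash
python3 -m crank '[{"tx":0,"ty":0,"tz":0,"twist":0,"grip":0.5},{"tx":0,"ty":0,"tz":0,"twist":0,"grip":0.7},{"tx":0,"ty":0,"tz":0,"twist":0,"grip":1},{"tx":0,"ty":0,"tz":0,"twist":0,"grip":1},{"tx":0,"ty":0,"tz":0,"twist":0,"grip":1},{"tx":0,"ty":0,"tz":0,"twist":0,"grip":1},{"tx":0,"ty":0,"tz":-2,"twist":0,"grip":1},{"tx":0,"ty":0,"tz":-3,"twist":0,"grip":1},{"tx":0,"ty":0,"tz":-3,"twist":0,"grip":1},{"tx":0,"ty":0,"tz":-3,"twist":0,"grip":1},{"tx":0,"ty":0,"tz":-2,"twist":0,"grip":1},{"tx":0,"ty":0,"tz":0,"twist":0,"grip":1}]'
python3 - <<'E'
from h import *
o=get_obs();p=cams.snapshot("wrist");print(o["tool_pos"],o["width"])
c=proj(p,(.505,.1612,.17),o);print(c,dark(p,c,12,60,o,.17))
u=c.round().astype(int);cv2.imwrite("pics/w10.png",cv2.resize(p["frame"][u[1]-60:u[1]+40,u[0]-60:u[0]+60],None,fx=6,fy=6)[:,:,::-1])
q=cams.snapshot("side");cv2.imwrite("pics/side9.png",q["frame"][:,:,::-1])
q=cams.snapshot("scene");cv2.imwrite("pics/scene9.png",q["frame"][:,:,::-1])
E
```

```text
time: 35.28
tool_pos: [0.5057, 0.1617, 0.2473]
ee_rot: [3.137, -0.001, 1.5]
wrist_force: [-0.8, 0.1, -0.8]
width: 0.0943
[0.50569772 0.16173681 0.24734254] 0.09429440492063654
[280.94764851 214.06899004] (212, (np.float64(280.8820754716981), np.float64(214.1745283018868)), array([0.50493064, 0.16108689]), np.float64(1.5291578893096605), np.float64(0.016557723749244392), np.float64(0.01597955181586289))
```

View pics/w10.png

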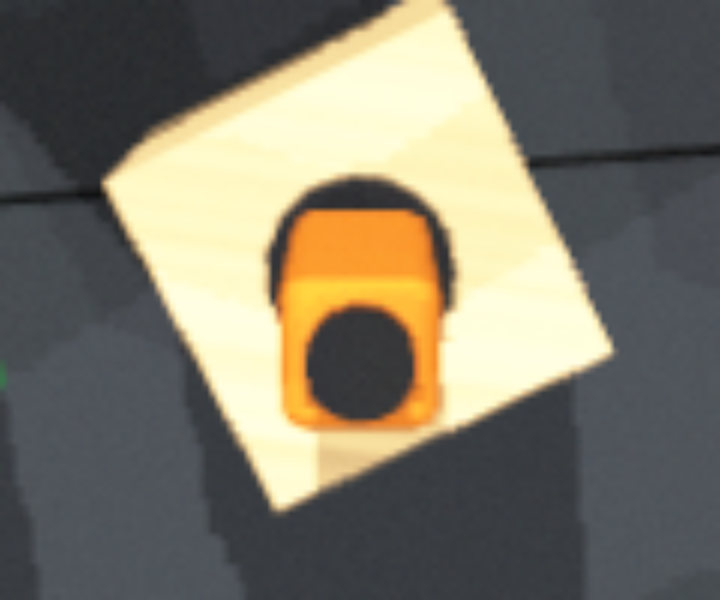

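View pics/side9.png

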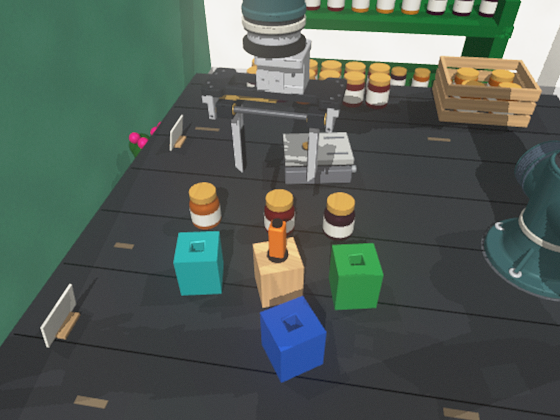

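View pics/scene9.png

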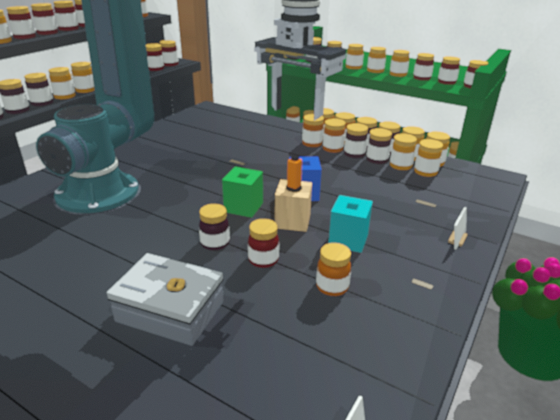

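The driver is upright and home in the wooden block (scene (294,175)). The gripper is clear and the jars are at the same pixels as at the start.

```bash
python3 -m crank '[{"tx":0,"ty":0,"tz":0,"twist":0,"grip":1},{"tx":0,"ty":0,"tz":0,"twist":0,"grip":1}]'; python3 -c "
from bench import ticket
print(ticket.close_job())"
```

```text
time: 35.67
tool_pos: [0.5044, 0.1614, 0.2443]
ee_rot: [-3.14, 0.001, 1.5]
wrist_force: [0.1, -1.1, -0.1]
width: 0.094
the job is handed in; nothing more can be done
None
```

I locked the screw, put the screwdriver back in the wooden block and handed the job in at about 36 s of the 72 s allowed. The hand-in gives no verdict, so the checks below are my own.

- **Push:** The blade went into the slot without catching on the head. I pushed to the hard bottom, where the readings I took showed about 17–18.5 N, under the 30 N limit. I read the force between moves, so a brief peak could have gone unseen.
- **Turn:** I turned the driver 1.47 rad. A closer wrist view after letting up put the slot 73.6° (1.285 rad) clockwise of where it started, past the needed 1.15 rad.
- **Locked height:** I did not measure how far the head sprang back up. I only saw it standing up again in the pictures.
- **Screwdriver:** On return, the collar met the block at the same height as at pick-up, so the driver had not slipped in the grip. After release it stood upright, about 1 mm from the hole's centre, with the gripper clear.
- **Jars:** By eye, all three are at the same places in the images as at the start.
- **Disagreement:** Two estimates of where the driver sat between the jaws differed by about 1.4 mm. The views from the two fixed cameras settled it before I inserted the blade.

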